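Put the tins away in the swing-out larder cupboard

TASK

Put every tin that stands loose on the table away in the little larder cupboard: draw the bolt, open wide first the bolted right-hand leaf and then the left-hand leaf that it overlaps, swing the half-moon tray half a turn out until it clicks against its stop, and stand all the tins upright on it. Then swing the tray fully home, close the left-hand leaf and then the right-hand leaf over it, and push the bolt fully down again. Leave the other things on the table where they are.

Things in the scene. Friction and masses are not known exactly. Their poses are not given: they have to be found in the camera images.
- larder: fixed low larder cupboard, light wood with white doors, 340 mm wide, 132 mm high. Own axes: x from the doors to the back, y to the left as the robot faces it. Origin: on the table, on the tray's pivot line, midway between the sides. Along x in mm: plinth (14 high) -56 to 167, shut doors from -28 (outer face) to 22, roof and sides 22 to 167. Opening 320 wide
- leaf_left (a joint): left-hand leaf, 169 mm wide: angle in rad, 0 = shut, grows as it swings towards the robot, stops at 1.75. Cannot open while the right-hand leaf is shut, whose cover strip lies over its edge. Light hinge friction: stays where it is left. Both leaves are pans 50 mm deep (front panel, return on top and at the hinge side) from 17 to 132 mm above the table
- leaf_right (a joint): right-hand leaf, 169 mm wide, with the bolt and a cover strip that overlaps the left-hand leaf by 12 mm: angle in rad, 0 = shut, grows as it swings towards the robot, stops at 1.75. Light hinge friction: stays where it is left. Can be shut only after the left-hand leaf
- bolt (a joint): upright sliding bolt on the face of the right-hand leaf: 0 = fully down in its keep on the plinth, grows in m as it is lifted, 0.020 = fully drawn; clear of the keep from 0.012 on. About 2 N of friction holds it at any height. With the bolt down the leaf can be neither opened nor shut (the rod meets the keep)
- tray (a joint): half-moon tray on an upright pivot: angle in rad, 0 = home, inside the cupboard; grows anticlockwise seen from above to the stop at 3.14 = wholly out in front of the cupboard. Both leaves must stand wide open (1.3 is ample) or it strikes them. A sprung click holds it near either stop (about 2 N at the grip post to pass it, within 0.3 rad of the stop); turns easily in between
- tray_axis (a point): point on the tray's upright pivot line, at the height of the board's upper face (38 mm above the table). Board: half disc of radius 150 mm, 8 mm thick, straight edge 12 mm behind the pivot line. A thin wire rail, top 35 mm above the board, runs round the place for the tins: round edge at radius 145 mm, straight edge 8 mm behind the pivot line, and cuts off the grip post's corner (tin centres fit at radius up to 110 mm, 25 mm or more in front of the pivot line)
- tray_grip (a point): upright dark steel grip post of the tray, 14 mm in diameter, from 38 to 112 mm above the table; the point is on its axis at 96 mm, 115 mm from the pivot line. Left end of the straight edge with the tray home, moves through the half circle in front of the cupboard to the right end. Axes turn with the tray: x from the straight to the round edge, y from the pivot to the post
- left_handle (a point): middle of the left-hand leaf's upright steel bar handle, 10 mm in diameter, 40 mm long, bar axis 34 mm out from the leaf's face, 120 mm from the hinge line, 104 mm above the table. Axes turn with the leaf: x points squarely from the bar to the leaf
- bolt_grip (a point): middle of the bolt's upright dark barrel grip, 14 mm in diameter, 30 mm tall, axis 34 mm out from the right-hand leaf's face, 125 mm from its hinge line; 98 mm above the table with the bolt down, 118 mm drawn. Lifts and pushes down the bolt, and pulls and pushes the leaf. x points squarely from the grip to the leaf
- leaf_left_hinge (a point): upright hinge line of the left-hand leaf at the height of the cupboard's top, 170 mm to the left of the larder's origin and 22 mm behind it; x points to the cupboard's back when the leaf is shut and turns with it
- leaf_right_hinge (a point): upright hinge line of the right-hand leaf at the height of the cupboard's top, 170 mm to the right of the larder's origin and 22 mm behind it; x points to the cupboard's back when the leaf is shut and turns with it
- tin_pink_mid (a point): centre (36 mm above its foot) of a food tin 57 mm in diameter, 72 mm tall, 0.18 kg, with pink and white label; z axis is the tin's axis. Absent in some starts
- tin_blue_mid (a point): the same for the tin with blue, white and yellow label. Absent in some starts
- tin_green_mid (a point): the same for the tin with green and white label and golden lid. Absent in some starts
- tin_red_mid (a point): the same for the tin with dark red, green and white label. Absent in some starts
- striped_mug: bystander: mug with yellow stripes, 101 mm tall, origin under its middle
- tea_box: bystander: green and white tea box, 142 x 65 x 73 mm, origin under its middle
- salt: bystander: glass salt shaker, 44 mm wide, 90 mm tall, origin under its middle. (Besides the listed bystanders, a mug, an orange and a jar stand fixed along the table's front edge nearer than x = 0.39, and a kettle and a pepper mill at the back corners beyond x = 0.58)
There are look-alikes about, which are no part of the job. Leave any purple or turquoise look-alike of the part that bears tin_red_mid alone.

How it is judged:
On the way, in this order (a step that is already met when the one before it is completed fails the run):
1. the bolt is drawn (value of joint bolt above 0.012 m), for 0.2 s.
2. the right-hand leaf is wide open (1.2 rad or more) (value of joint leaf_right above 1.2 rad), for 0.2 s.
3. the left-hand leaf is wide open (1.2 rad or more) (value of joint leaf_left above 1.2 rad), for 0.2 s.
4. the tray is swung out to its stop (within 0.1 rad) (value of joint tray above 3.04 rad), for 0.2 s.
5. all the tins stand on the swung-out tray (value of joint tray above 3.04 rad and z of tin_pink_mid in the frame of tray_grip between -0.03 and -0.014 m and x of each of tin_pink_mid, tin_blue_mid, tin_green_mid, tin_red_mid in the frame of tray_grip above 0.008 m and horizontal distance between each of tin_pink_mid, tin_blue_mid, tin_green_mid, tin_red_mid and tray_axis below 0.122 m and angle between each of tin_pink_mid, tin_blue_mid, tin_green_mid, tin_red_mid's own z axis and vertical below 0.12 rad and z of tin_blue_mid in the frame of tray_grip between -0.03 and -0.014 m and z of tin_green_mid in the frame of tray_grip between -0.03 and -0.014 m and z of tin_red_mid in the frame of tray_grip between -0.03 and -0.014 m), for 0.2 s.
6. the tray is swung fully home with the tins on it (within 0.08 rad) (value of joint tray below 0.08 rad and z of tin_pink_mid in the frame of tray_grip between -0.03 and -0.014 m and x of each of tin_pink_mid, tin_blue_mid, tin_green_mid, tin_red_mid in the frame of tray_grip above 0.008 m and horizontal distance between each of tin_pink_mid, tin_blue_mid, tin_green_mid, tin_red_mid and tray_axis below 0.122 m and angle between each of tin_pink_mid, tin_blue_mid, tin_green_mid, tin_red_mid's own z axis and vertical below 0.12 rad and z of tin_blue_mid in the frame of tray_grip between -0.03 and -0.014 m and z of tin_green_mid in the frame of tray_grip between -0.03 and -0.014 m and z of tin_red_mid in the frame of tray_grip between -0.03 and -0.014 m), for 0.2 s.
7. the left-hand leaf is shut (within 0.05 rad) (value of joint leaf_left below 0.05 rad), for 0.2 s.
8. the right-hand leaf is shut over it (within 0.05 rad) (value of joint each of leaf_right, leaf_left below 0.05 rad), for 0.2 s.
9. the bolt is pushed down (within 4 mm) (value of joint bolt below 0.004 m), for 0.2 s.
At the end, for the whole second after the job is handed in: every tin stands upright (within 0.12 rad) with its foot on the tray's board, its centre within 122 mm of the pivot line and on the board side of the pivot line by 8 mm or more; the tray is home within 0.08 rad, both leaves are shut within 0.05 rad, and the bolt is down within 4 mm (all of step 6 and all of step 8 and value of joint bolt below 0.004 m); the robot touches nothing.
It fails at once if the striped mug is pushed more than 40 mm from its place (distance of striped_mug from where it was at the start of the episode above 0.04 m).
It fails at once if the tea box is pushed more than 40 mm from its place (distance of tea_box from where it was at the start of the episode above 0.04 m).
It fails at once if the salt is pushed more than 40 mm from its place (distance of salt from where it was at the start of the episode above 0.04 m).
Of tin_pink, tin_blue, tin_green, tin_red only 2 to 3 are there at a start; the rules pass over those that are not, and their reading is None.
At some moment in a run one of tin_pink, tin_blue, tin_green, tin_red may be knocked a few centimetres aside while the robot is not near it.
It also fails if it takes over 210 s, if anything falls off the work surface, if the arm or the gripper's body presses on something with over 40 N, if the wrist force passes 120 N, or if a joint passes its speed limit or range.

ROBOT

A 7-joint arm with a two-finger parallel gripper is mounted at the origin on a cart in front of the work surface, level with it; the furniture and walls round the work are solid. World frame = base frame: x ahead of the robot, y to its left, z up, the work surface at z = 0. Lengths are in m, angles in rad, forces in N, time in s.
With the tool pointing down it reaches from about 0.425 to 1.025 m from the base axis. Payload 3.6 kg.
Tool frame: the origin (TCP) lies midway between the tips of the shut fingers; the grasp point (between the pads) lies behind it (bot.hold_point_z is the z of the grasp point in the tool frame, in m); z points along the fingers, y is the line along which they close (so a half turn about z gives the same grasp; the last joint's range is limited). The gripper opens to 85 mm and grips with 20 to 120 N. Pads are 22 mm wide; open, the fingers measure 114 mm over their backs; the gripper's body (76 mm by 85 mm) begins 54 mm behind the grasp point. The pads swing forward as they close: fully open they stand 13 mm farther back than shut.
Start: joints at [1.183, 0.591, 0.048, 1.609, -0.033, 0.943, -0.034], TCP at [0.211, -0.694, 0.195] pointing down, gripper open.
Joint ranges: [-2.69, 2.69], [-0.47, 2.24], [-1.27, 1.36], [0.19, 2.51], [-1.53, 4.68], [0.08, 2.07], [-3.09, 3.09]. Speed limits (rad/s): [2.57, 2.57, 3.14, 3.14, 3.14, 3.14, 3.14].

INTERFACE

Orientations are given as a unit quaternion [w, x, y, z].
In Python, from bench import telemetry, imaging, bot gives the robot as it stands. The module is installed in compiled form; this text tells all that it offers.
- The arm moves only by the shell command python3 -m pendant 'ROWS' [FORCE]. ROWS is a JSON object of lists of equal length, an entry for each row: "delta_pos": the shift along the tool's x, y, z in mm, a list of three; "rot": the turn, a rotation vector about the tool's x, y, z in rad, a list of three; "claw": the opening, from 0 (shut) to 1 (fully open). In form: {"delta_pos": [[dx, dy, dz], ...], "rot": [[rx, ry, rz], ...], "claw": [claw, ...]}. A call has 1 to 8 rows; each row is the pose to reach, as a shift and turn from the pose commanded when the call began, along the tool's axes at that moment; what a row does not reach only later rows make up. A row lasts 1/8 s, in which the tool goes at most 62.5 mm and 10.7 degrees, less where a joint would pass 70% of its speed; a pose out of reach is approached as far as the arm can. A call with a gripper value outside its range is refused whole. The fingers move at their own pace and stop on an object; FORCE is the grip in N (left out, the last holds). Time passes only in rows, so rows that repeat a pose let the fingers close. It gives the time, the measured TCP pose, the force, the opening and the grip force at its end, in the units of the state.
- telemetry.observe(): the state, without advancing time (a new reading comes with each control period).
- imaging.grab_frame(name): name is "scene" or "top" or "wrist"; returns the picture (400x640x3 uint8, blue, green, red); there is no depth.
- imaging.camera_model(name): a dict with "camera_matrix" (3x3 intrinsics, pixels), "extrinsics" (4x4, takes a point from camera to world coordinates); the wrist camera has in their place "T_tool_cam" (4x4, takes a point from camera to tool coordinates, whose origin is the TCP and whose axes are the flange's). Camera axes: x right, y down, z forward; pixel columns grow to the right and rows downward; lengths in m; the calibration is good to about 2 mm. A picture is of the moment at which its call begins: read the wrist's pose just before it. camera_model takes no time and is no camera call.
- bot.close_job(): hands the job in; it is judged then, once.
The state is a dict: "clock": time; "qpos": joint angles; "joint_velocities": joint speeds; "tau": joint torques, N m; "eef_pos": TCP position; "tcp_rot": TCP orientation; "force": force on the tool from outside, world axes, zero at the start; "moment": the same for the moment, N m; "width": opening from 0.0 (shut) to 1.0 (fully open); "grip_force": force on a finger pad.
Only numpy, scipy, OpenCV 4.12 (cv2) and the standard library are available. Lean on these libraries where they do the work, as an engineer would, in place of code of your own. Each camera call takes 0.05 s, during which the arm holds its last target. There are 200 camera calls.

## Working session

There is one attempt and no reset: what is moved stays moved. The work goes in short steps, Python scripts to look and compute and a shell command to move; the robot and the scene stay as the last step left them, time stands still between calls to the robot, and variables do not carry over. Pictures are saved under pics/ and viewed, at most 14 in all, crops included, and the job is handed in when it is done.

```bash
mkdir -p pics
python3 - <<'E'
from bench import telemetry, imaging, bot
import cv2, numpy as np
s=telemetry.observe(); print(s, bot.hold_point_z)
for n in ("scene","top"):
    cv2.imwrite(f"pics/{n}0.png",imaging.grab_frame(n)); m=imaging.camera_model(n); print(n,np.round(m["camera_matrix"],1).tolist(),np.round(m["extrinsics"],4).tolist())
print(np.round(imaging.camera_model("wrist")["T_tool_cam"],4).tolist())
E
```

```text
{'clock': 0.0, 'qpos': array([ 1.18246072,  0.59212496,  0.04830098,  1.60980757, -0.03333044,
        0.9427202 , -0.0336934 ]), 'joint_velocities': array([ 0.00146163, -0.00023203, -0.00036112,  0.00077293,  0.00123588,
       -0.00038364,  0.00013895]), 'tau': array([ 5.02693783e-04, -5.48686409e+01,  1.54638559e+00, -1.98123872e+01,
        9.29836038e-03,  8.62212066e-03,  1.13057919e-05]), 'eef_pos': array([ 0.21041939, -0.69284718,  0.19404239]), 'tcp_rot': array([-1.10645664e-03,  9.89147986e-01,  1.46918311e-01, -2.16432137e-04]), 'force': array([ 0.47640893, -0.17022637,  0.96843813]), 'moment': array([ 0.00970443, -0.01326345, -0.03557334]), 'grip_force': 0.0, 'width': 0.9936422275168857} -0.0187
scene [[381.2, 0.0, 317.4], [0.0, 381.2, 202.0], [0.0, 0.0, 1.0]] [[-0.6471, -0.2959, 0.7027, -0.2093], [-0.7624, 0.2585, -0.5933, 0.6988], [-0.0061, -0.9196, -0.3929, 0.533], [0.0, 0.0, 0.0, 1.0]]
top [[409.9, 0.0, 318.9], [0.0, 409.9, 200.5], [0.0, 0.0, 1.0]] [[-0.0142, -0.9802, 0.1973, 0.3345], [-0.9998, 0.0166, 0.0105, 0.0645], [-0.0136, -0.1971, -0.9803, 1.1877], [0.0, 0.0, 0.0, 1.0]]
[[0.0004, -0.9586, -0.2847, 0.0721], [1.0, 0.0004, -0.0001, -0.0015], [0.0002, -0.2847, 0.9586, -0.1794], [0.0, 0.0, 0.0, 1.0]]
```

View pics/scene0.png

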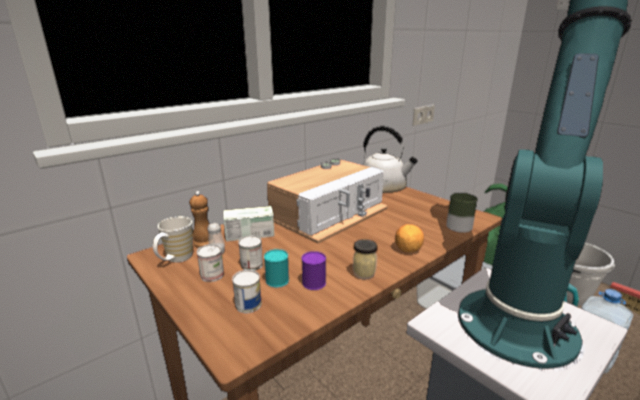

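View pics/top0.png

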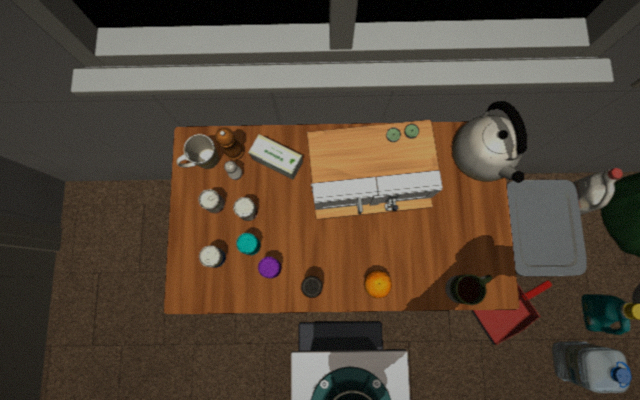

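```bash
cat > h.py <<'E'
from bench import telemetry, imaging, bot
import cv2, numpy as np
from scipy.spatial.transform import Rotation as R
def tool():
    s=telemetry.observe(); q=s["tcp_rot"]; T=np.eye(4)
    T[:3,:3]=R.from_quat([q[1],q[2],q[3],q[0]]).as_matrix(); T[:3,3]=s["eef_pos"]; return T
def cam(n,T=None):
    m=imaging.camera_model(n); K=np.array(m["camera_matrix"])
    E=np.array(m["extrinsics"]) if n!="wrist" else T@np.array(m["T_tool_cam"])
    return K,E
def cast(c,uv,z):
    K,E=c; d=E[:3,:3]@np.linalg.solve(K,[uv[0],uv[1],1.]); o=E[:3,3]
    return o+d*(z-o[2])/d[2]
def proj(c,p):
    K,E=c; q=K@(E[:3,:3].T@(np.array(p)-E[:3,3])); return q[:2]/q[2]
E
python3 - <<'E'
from h import *
t=cv2.imread("pics/top0.png"); s=cv2.imread("pics/scene0.png")
a=cv2.resize(t[110:225,295:455],(800,575),interpolation=cv2.INTER_CUBIC)
b=cv2.resize(s[210:320,140:340],(800,440),interpolation=cv2.INTER_CUBIC)
cv2.imwrite("pics/larder_crop.png",a); cv2.imwrite("pics/tin_crop.png",b)
c=cam("top")
for uv in [(210,200),(245,208),(211,256),(247,243),(269,267)]: print(uv,np.round(cast(c,uv,.072),3))
E
```

```text
(210, 200) [0.566 0.38  0.072]
(245, 208) [0.541 0.282 0.072]
(211, 256) [0.411 0.371 0.072]
(247, 243) [0.444 0.274 0.072]
(269, 267) [0.379 0.213 0.072]
```

View pics/larder_crop.png

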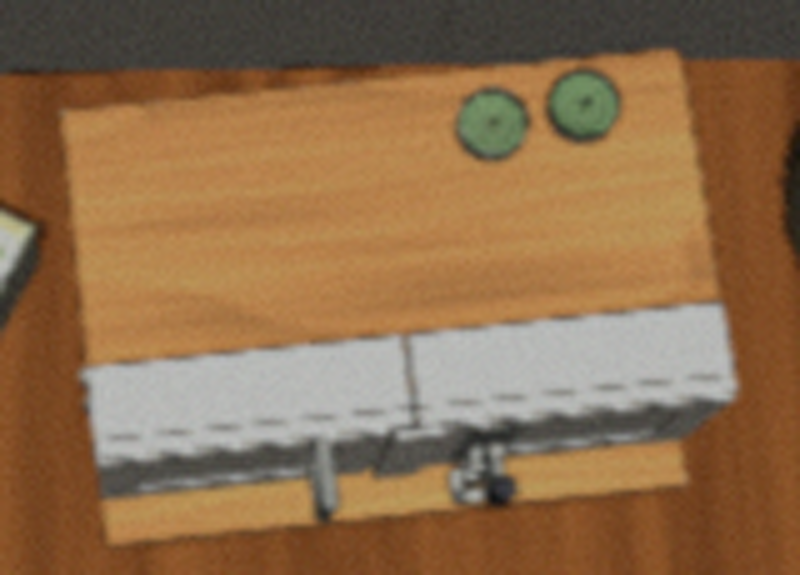

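View pics/tin_crop.png

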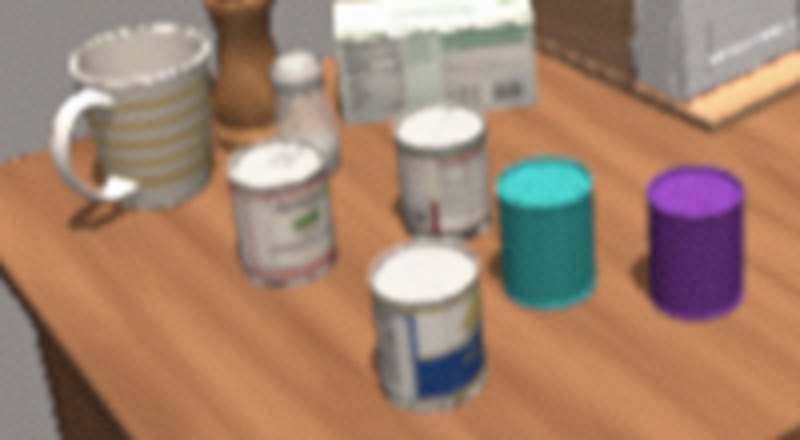

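```bash
cat >> h.py <<'E'
import json,os
if os.path.exists("lar.json"):
    L=json.load(open("lar.json")); LA=L["th"]; LO=np.array(L["o"])
    def lw(x,y): # larder -> world
        c,s=np.cos(LA),np.sin(LA); return LO+np.array([c*x-s*y,s*x+c*y])
E
python3 - <<'E'
from h import *
import json
c=cam("top")
px=[(62,110),(680,48),(83,367),(720,303)]; lp=np.array([(.167,.17),(.167,-.17),(.022,.17),(.022,-.17)])
w=np.array([cast(c,(295+x/5,110+y/5),.132)[:2] for x,y in px]); print(np.round(w,4))
print(np.linalg.norm(w[0]-w[1]),np.linalg.norm(w[2]-w[3]),np.linalg.norm(w[0]-w[2]),np.linalg.norm(w[1]-w[3]))
a=lp-lp.mean(0); b=w-w.mean(0)
th=np.arctan2((a[:,0]*b[:,1]-a[:,1]*b[:,0]).sum(),(a*b).sum()); Rm=np.array([[np.cos(th),-np.sin(th)],[np.sin(th),np.cos(th)]])
o=w.mean(0)-Rm@lp.mean(0); print(th,o,np.round((lp@Rm.T+o-w)*1000,1))
json.dump(dict(th=th,o=o.tolist()),open("lar.json","w"))
f=lambda x,y:Rm@[x,y]+o
bg=f(-.062,-.045); lh=f(-.062,.05); print("bolt",bg,proj(c,[*bg,.113]),proj(c,[*bg,.083]),"lh",lh,proj(c,[*lh,.124]),proj(c,[*lh,.084]))
E
```

```text
[[ 0.7376  0.1043]
 [ 0.7668 -0.233 ]
 [ 0.5936  0.0944]
 [ 0.6227 -0.2443]]
0.3385140779856615 0.34000352185693616 0.14434224493850553 0.14455877416152632
0.08399061891793944 [ 0.5859955  -0.07756999] [[ 0.5  1.5]
 [-0.1 -0. ]
 [ 0.  -0.7]
 [-0.5 -0.8]]
bolt [ 0.5279892  -0.12761266] [395.57176144 207.67421504] [393.70516403 209.65254706] lh [ 0.52001947 -0.03294754] [360.3889246  210.49154895] [359.13117954 213.03414248]
```

```bash
cat >> h.py <<'E'
def rows(wps, claw=None):
    "wps: list of (x,y,z,yaw of tool x); prints rows as shift/turn from the present measured pose"
    T=tool(); dp=[];rr=[]
    for x,y,z,a in wps:
        ca,sa=np.cos(a),np.sin(a); G=np.array([[ca,sa,0],[sa,-ca,0],[0,0,-1.]])
        d=T[:3,:3].T@(np.array([x,y,z])-T[:3,3]); r=R.from_matrix(T[:3,:3].T@G).as_rotvec()
        dp.append([int(v) for v in np.round(d*1000)]); rr.append([float(v) for v in np.round(r,2)])
    print(json.dumps(dp)); print(json.dumps(rr))
def arc(side,a,z,yaw):
    "tool pose holding the handle of a leaf opened by a: side -1 right (bolt), +1 left"
    u=.125 if side<0 else .120
    vx,vy=-.084,-side*u; k=-side*a
    c,s=np.cos(k),np.sin(k); p=lw(.022+c*vx-s*vy, side*.17+s*vx+c*vy); return (*p,z,yaw)
E
python3 - <<'E'
from h import *
rows([arc(-1,0,.2,LA),arc(-1,0,.08,LA)])
for uv in [(467,290),(377,284),(312,286)]: print(cast(cam("top"),uv,.08))
E
```

```text
[[468, -449, -5], [468, -448, 115]]
[[-0.0, 0.0, 0.21], [-0.0, 0.0, 0.21]]
[ 0.31102856 -0.30954261  0.08      ]
[ 0.32981499 -0.07409397  0.08      ]
[0.32706088 0.09781936 0.08      ]
```

```bash
python3 -m pendant '{"delta_pos":[[468,-449,-5],[468,-449,-5],[468,-449,-5],[468,-449,-5],[468,-449,-5],[468,-449,-5],[468,-449,-5],[468,-449,-5]],"rot":[[0,0,0.21],[0,0,0.21],[0,0,0.21],[0,0,0.21],[0,0,0.21],[0,0,0.21],[0,0,0.21],[0,0,0.21]],"claw":[0.6,0.6,0.6,0.6,0.6,0.6,0.6,0.6]}' 30
python3 - <<'E'
from h import *
rows([arc(-1,0,.2,LA),arc(-1,0,.08,LA)])
E
```

```text
clock: 1.1
eef_pos: [0.4559, -0.2558, 0.1989]
tcp_rot: [0.0, 0.999, 0.042, -0.0]
force: [0.3, -0.7, 0.2]
width: 0.597
grip_force: 0.0
[[83, -122, -1], [83, -122, 119]]
[[0.0, 0.0, 0.0], [0.0, 0.0, 0.0]]
```

```bash
python3 -m pendant '{"delta_pos":[[83,-122,0],[83,-122,0],[83,-122,0],[83,-122,0]],"rot":[[0,0,0],[0,0,0],[0,0,0],[0,0,0]],"claw":[0.6,0.6,0.6,0.6]}'
python3 - <<'E'
from h import *
rows([arc(-1,0,.2,LA),arc(-1,0,.08,LA)])
T=tool(); im=imaging.grab_frame("wrist"); cv2.imwrite("pics/w1.png",im)
c=cam("wrist",T); print(proj(c,[*arc(-1,0,0,0)[:2],.113]))
E
```

```text
clock: 1.6
eef_pos: [0.5284, -0.1267, 0.1987]
tcp_rot: [-0.0, 0.999, 0.045, -0.0]
force: [-0.4, -0.1, 0.2]
width: 0.6
grip_force: 0.0
[[0, 1, -1], [0, 1, 119]]
[[-0.0, 0.0, 0.01], [-0.0, 0.0, 0.01]]
[319.22948631 189.94610089]
```

View pics/w1.png

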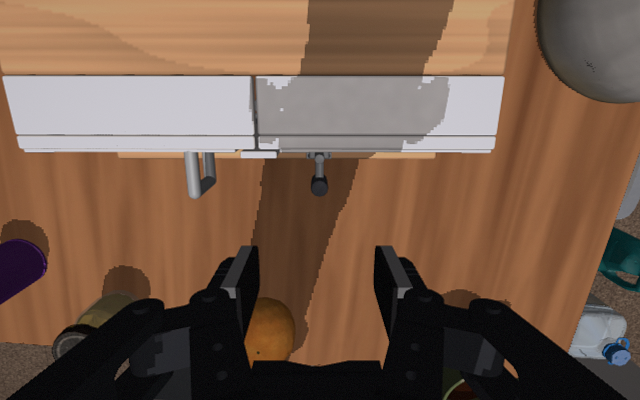

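```bash
python3 -m pendant '{"delta_pos":[[0,1,60],[0,1,119],[0,1,119],[0,1,119],[0,1,119],[0,1,119],[0,1,119]],"rot":[[0,0,0],[0,0,0],[0,0,0],[0,0,0],[0,0,0],[0,0,0],[0,0,0]],"claw":[0.6,0.6,0.6,0.6,0,0,0]}' 40; python3 -m pendant '{"delta_pos":[[0,0,0],[0,0,-5],[0,0,-10],[0,0,-15],[0,0,-20],[0,0,-22],[0,0,-22],[0,0,-22]],"rot":[[0,0,0],[0,0,0],[0,0,0],[0,0,0],[0,0,0],[0,0,0],[0,0,0],[0,0,0]],"claw":[0,0,0,0,0,0,0,0]}'
```

```text
clock: 2.52
eef_pos: [0.5284, -0.1302, 0.0812]
tcp_rot: [0.0, 0.999, 0.042, 0.001]
force: [-1.0, -0.7, 0.7]
width: 0.002
grip_force: 0.0
clock: 3.52
eef_pos: [0.5276, -0.13, 0.1019]
tcp_rot: [-0.0, 0.999, 0.042, -0.0]
force: [0.4, 0.4, -0.5]
width: 0.001
grip_force: 0.0
```

Run:
```python
from h import *
T=tool(); im=imaging.grab_frame("wrist"); cv2.imwrite("pics/w2.png",im[100:400,120:520])
```

```text
(no output)
```

View pics/w2.png

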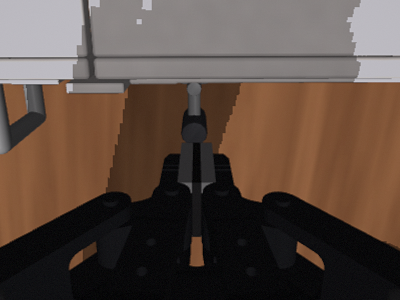

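Run:
```python
from h import *
T=tool(); c=cam("wrist",T); 
for z in(.113,.098,.133): print(z,cast(c,(314,232),z), proj(c,[*arc(-1,0,0,0)[:2],z]))
print(proj(c,T[:3,3]),proj(c,T[:3,3]+[0,0,.0187]))
```

```text
0.113 [ 0.53042266 -0.12720423  0.113     ] [314.38813651 236.3459354 ]
0.098 [ 0.52430316 -0.12762128  0.098     ] [314.52535038 225.98499796]
0.133 [ 0.53858201 -0.12664816  0.133     ] [314.16741033 253.01283706]
[318.76103055 229.56248203] [319.01795965 243.37184498]
```

Run:
```python
from h import *
print(cam("wrist",tool())[0])
c=cam("scene"); T=tool(); print(proj(c,T[:3,3]),proj(c,[.5305,-.1275,.098]))
im=imaging.grab_frame("scene"); cv2.imwrite("pics/s2.png",cv2.resize(im[140:260,260:420],(800,600),interpolation=cv2.INTER_CUBIC))
```

```text
[[345.07979756   0.         316.17257423]
 [  0.         345.07979756 197.72388221]
 [  0.           0.           1.        ]]
[368.41469595 190.46167743] [367.09696447 191.5692502 ]
```

View pics/s2.png

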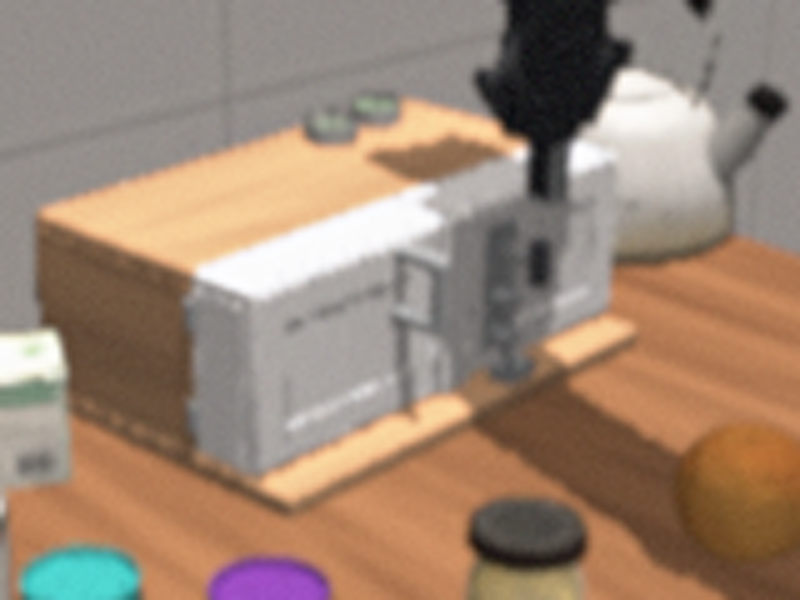

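```bash
python3 -m pendant '{"delta_pos":[[0,0,-10],[2,-2,-10],[2,-2,-10],[2,-2,30],[2,-2,42],[2,-2,42],[2,-2,42]],"rot":[[0,0,0],[0,0,0],[0,0,0],[0,0,0],[0,0,0],[0,0,0],[0,0,0]],"claw":[0.6,0.6,0.6,0.6,0.6,0.6,0.6]}' 40; python3 -m pendant '{"delta_pos":[[0,0,0],[0,0,0],[0,0,0],[0,0,0],[0,0,0],[0,0,0]],"rot":[[0,0,0],[0,0,0],[0,0,0],[0,0,0],[0,0,0],[0,0,0]],"claw":[0,0,0,0,0,0]}'
python3 - <<'E'
from h import *
cv2.imwrite("pics/w3.png",imaging.grab_frame("wrist"))
E
```

```text
clock: 4.5
eef_pos: [0.5302, -0.1281, 0.0608]
tcp_rot: [0.0, 0.999, 0.042, 0.001]
force: [0.2, 0.4, -1.0]
width: 0.597
grip_force: 0.0
clock: 5.25
eef_pos: [0.53, -0.1284, 0.0607]
tcp_rot: [0.0, 0.999, 0.042, 0.0]
force: [-1.4, -1.0, 5.4]
width: 0.143
grip_force: 39.2
```

```bash
python3 -m pendant '{"delta_pos":[[0,0,-5],[0,0,-10],[0,0,-15],[0,0,-20],[0,0,-22],[0,0,-22]],"rot":[[0,0,0],[0,0,0],[0,0,0],[0,0,0],[0,0,0],[0,0,0]],"claw":[0,0,0,0,0,0]}' 60
python3 - <<'E'
from h import *
cv2.imwrite("pics/w4.png",imaging.grab_frame("wrist"))
p=tool()[:3,3]; 
A=[.1,.2,.35,.5,.65,.8,.95,1.1]
o=np.array(arc(-1,0,0,0)[:2]); 
rows([(*arc(-1,a,p[2],LA+a)[:2],p[2],LA+a*.8) for a in A])
print(arc(-1,1.4,0,0), p)
E
```

```text
clock: 6.05
eef_pos: [0.5298, -0.1287, 0.0813]
tcp_rot: [0.0, 0.999, 0.042, 0.0]
force: [4.4, -4.9, -9.6]
width: 0.128
grip_force: 59.3
[[-14, 8, 0], [-25, 18, 0], [-40, 35, 0], [-51, 54, 0], [-60, 75, 0], [-66, 97, 0], [-68, 119, 0], [-67, 142, 0]]
[[0.0, -0.0, -0.08], [0.0, -0.0, -0.16], [0.0, -0.0, -0.28], [0.0, -0.0, -0.4], [0.0, -0.0, -0.52], [0.0, -0.0, -0.64], [0.0, -0.0, -0.76], [0.0, -0.0, -0.88]]
(np.float64(0.49036770323113377), np.float64(-0.31797172058785517), 0, 0) [ 0.52981592 -0.12870909  0.08132411]
```

View pics/w4.png

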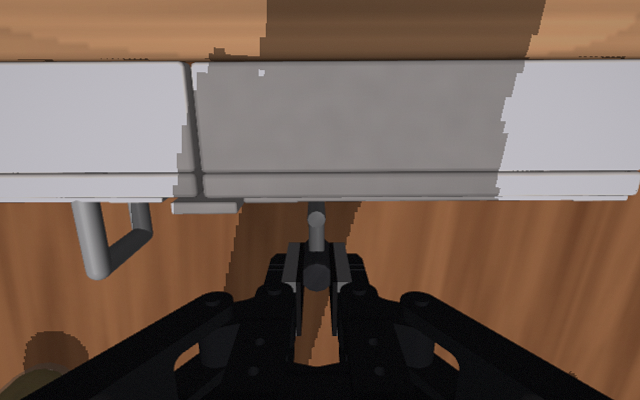

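```bash
python3 -m pendant '{"delta_pos":[[-14,8,0],[-25,18,0],[-40,35,0],[-51,54,0],[-60,75,0],[-66,97,0],[-68,119,0],[-67,142,0]],"rot":[[0,0,-0.08],[0,0,-0.16],[0,0,-0.28],[0,0,-0.4],[0,0,-0.52],[0,0,-0.64],[0,0,-0.76],[0,0,-0.88]],"claw":[0,0,0,0,0,0,0,0]}'
python3 - <<'E'
from h import *
p=tool()[:3,3]
rows([arc(-1,a,p[2],LA+.88) for a in (1.1,1.2,1.35,1.5)])
E
```

```text
clock: 7.1
eef_pos: [0.476, -0.2726, 0.0814]
tcp_rot: [-0.001, 0.884, 0.467, 0.001]
force: [9.2, 5.2, -11.2]
width: 0.131
grip_force: 59.4
[[-3, 1, 0], [-13, 12, 0], [-26, 31, 0], [-35, 51, 0]]
[[-0.0, -0.0, 0.01], [-0.0, -0.0, 0.01], [-0.0, -0.0, 0.01], [-0.0, -0.0, 0.01]]
```

```bash
python3 -m pendant '{"delta_pos":[[-13,12,0],[-26,31,0],[-35,51,0],[-35,51,0],[-35,51,0],[-35,51,0]],"rot":[[0,0,-0.1],[0,0,-0.2],[0,0,-0.3],[0,0,-0.3],[0,0,-0.3],[0,0,-0.3]],"claw":[0,0,0,0,0,0]}'; python3 -m pendant '{"delta_pos":[[0,0,0],[0,0,0],[0,0,0],[0,0,-30],[0,0,-90],[0,0,-140],[0,0,-140]],"rot":[[0,0,0],[0,0,0],[0,0,0],[0,0,0],[0,0,0],[0,0,0],[0,0,0]],"claw":[0.4,0.4,0.4,0.4,0.4,0.4,0.4]}';  python3 - <<'E'
from h import *
cv2.imwrite("pics/top1.png",cv2.resize(imaging.grab_frame("top")[110:240,290:470],(800,578),interpolation=cv2.INTER_CUBIC))
rows([arc(1,0,.2,LA),arc(1,0,.06,LA)])
E
```

```text
clock: 7.85
eef_pos: [0.4978, -0.3291, 0.0814]
tcp_rot: [-0.001, 0.806, 0.592, 0.002]
force: [3.3, 6.0, -9.7]
width: 0.128
grip_force: 59.5
clock: 8.72
eef_pos: [0.4997, -0.3346, 0.2271]
tcp_rot: [0.005, 0.807, 0.591, 0.002]
force: [0.4, -0.5, -0.1]
width: 0.397
grip_force: 0.0
[[294, -70, 24], [294, -70, 164]]
[[0.0, -0.0, 1.18], [0.0, -0.0, 1.18]]
```

View pics/top1.png

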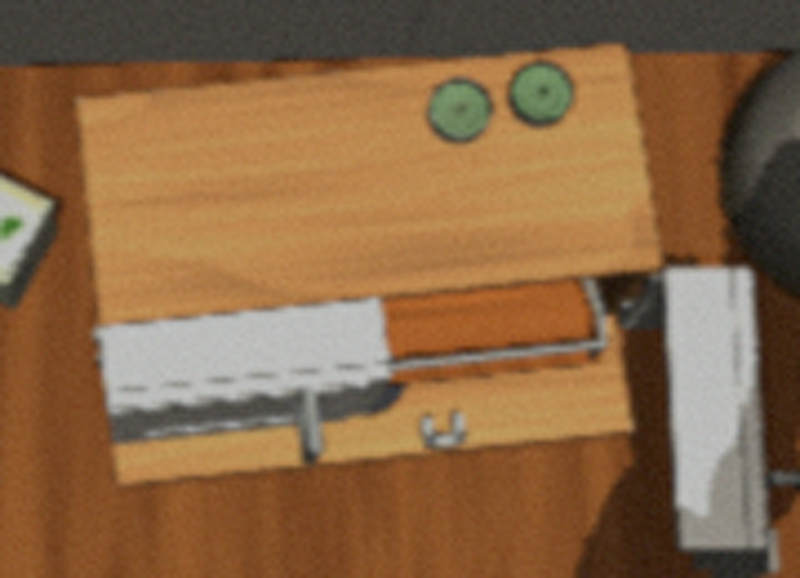

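```bash
python3 -m pendant '{"delta_pos":[[294,-70,24],[294,-70,24],[294,-70,24],[294,-70,24],[294,-70,24],[294,-70,24],[294,-70,24],[294,-70,24]],"rot":[[0,0,0.18],[0,0,0.36],[0,0,0.54],[0,0,0.72],[0,0,0.9],[0,0,1.08],[0,0,1.18],[0,0,1.18]],"claw":[0.5,0.5,0.5,0.5,0.5,0.5,0.5,0.5]}' 40
python3 - <<'E'
from h import *
rows([arc(1,0,.2,LA),arc(1,0,.062,LA)])
E
```

```text
clock: 9.78
eef_pos: [0.5172, -0.0316, 0.1967]
tcp_rot: [0.0, 0.999, 0.043, -0.002]
force: [0.3, -0.1, -0.2]
width: 0.498
grip_force: 0.0
[[3, 2, -3], [3, 2, 135]]
[[0.0, 0.0, 0.0], [0.0, 0.0, 0.0]]
```

```bash
python3 -m pendant '{"delta_pos":[[3,2,50],[3,2,100],[3,2,135],[3,2,135],[3,2,135],[3,2,135],[3,2,135],[3,2,135]],"rot":[[0,0,0],[0,0,0],[0,0,0],[0,0,0],[0,0,0],[0,0,0],[0,0,0],[0,0,0]],"claw":[0.5,0.5,0.5,0.5,0,0,0,0]}' 60
python3 - <<'E'
from h import *
A=[.1,.2,.35,.5,.65,.8,.95,1.1]
p=tool()[:3,3]
rows([arc(1,a,p[2],LA-.8*a) for a in A])
E
```

```text
clock: 10.78
eef_pos: [0.5229, -0.0337, 0.0646]
tcp_rot: [0.0, 0.999, 0.042, 0.001]
force: [-0.2, -0.5, 7.2]
width: 0.101
grip_force: 59.1
[[-14, -10, 0], [-25, -20, 0], [-39, -37, 0], [-50, -56, 0], [-58, -76, 0], [-63, -98, 0], [-65, -120, 0], [-64, -141, 0]]
[[0.0, -0.0, 0.08], [0.0, -0.0, 0.16], [0.0, -0.0, 0.28], [0.0, -0.0, 0.4], [0.0, -0.0, 0.52], [-0.0, -0.0, 0.64], [-0.0, -0.0, 0.76], [-0.0, -0.0, 0.88]]
```

```bash
python3 -m pendant '{"delta_pos":[[-13,-10,0],[-25,-20,0],[-39,-37,0],[-50,-56,0],[-58,-76,0],[-63,-98,0],[-65,-120,0],[-64,-141,0]],"rot":[[0,0,0.08],[0,0,0.16],[0,0,0.28],[0,0,0.4],[0,0,0.52],[0,0,0.64],[0,0,0.76],[0,0,0.88]],"claw":[0,0,0,0,0,0,0,0]}'
python3 - <<'E'
from h import *
p=tool()[:3,3]
rows([arc(1,a,p[2],LA-.8*a) for a in (1.2,1.35,1.5)])
E
```

```text
clock: 11.78
eef_pos: [0.4487, 0.1003, 0.0646]
tcp_rot: [-0.001, 0.919, -0.393, 0.003]
force: [1.5, -7.7, 4.7]
width: 0.099
grip_force: 79.2
[[-11, -11, 0], [-23, -30, 0], [-33, -50, 0]]
[[-0.0, -0.0, 0.07], [-0.0, -0.0, 0.19], [-0.0, -0.0, 0.31]]
```

```bash
python3 -m pendant '{"delta_pos":[[-11,-11,0],[-23,-30,0],[-33,-50,0],[-33,-50,0],[-33,-50,0],[-33,-50,0]],"rot":[[0,0,0.07],[0,0,0.19],[0,0,0.31],[0,0,0.31],[0,0,0.31],[0,0,0.31]],"claw":[0,0,0,0,0,0]}'; python3 -m pendant '{"delta_pos":[[0,0,0],[0,0,0],[0,0,0],[0,0,-30],[0,0,-90],[0,0,-140],[0,0,-140]],"rot":[[0,0,0],[0,0,0],[0,0,0],[0,0,0],[0,0,0],[0,0,0],[0,0,0]],"claw":[0.4,0.4,0.4,0.4,0.4,0.4,0.4]}';  python3 - <<'E'
from h import *
rows([(*lw(0,.115),.2,LA)])
im=imaging.grab_frame("top"); cv2.imwrite("pics/top2.png",im)
c=cam("top"); print(proj(c,[*lw(0,.115),.112]))
E
```

```text
clock: 12.52
eef_pos: [0.4628, 0.1573, 0.0647]
tcp_rot: [-0.002, 0.848, -0.529, 0.004]
force: [1.9, -7.9, 5.8]
width: 0.098
grip_force: 95.1
clock: 13.4
eef_pos: [0.4613, 0.162, 0.2066]
tcp_rot: [-0.004, 0.851, -0.524, 0.002]
force: [-0.8, -0.1, -0.9]
width: 0.402
grip_force: 0.0
[[163, -46, 7]]
[[-0.01, -0.0, -1.19]]
[333.23978223 191.05101827]
```

```bash
python3 -m pendant '{"delta_pos":[[163,-46,7],[163,-46,7],[163,-46,7],[163,-46,7],[163,-46,7],[163,-46,7],[163,-46,7],[163,-46,7]],"rot":[[0,0,-0.18],[0,0,-0.36],[0,0,-0.54],[0,0,-0.72],[0,0,-0.9],[0,0,-1.08],[0,0,-1.19],[0,0,-1.19]],"claw":[0.4,0.4,0.4,0.4,0.4,0.4,0.4,0.4]}' 40
python3 - <<'E'
from h import *
rows([(*lw(0,.115),.2,LA),(*lw(0,.115),.06,LA)])
T=tool(); im=imaging.grab_frame("wrist"); cv2.imwrite("pics/w5.png",im)
print(proj(cam("wrist",T),[*lw(0,.115),.112]),proj(cam("wrist",T),[*lw(0,.115),.038]))
E
```

```text
clock: 14.45
eef_pos: [0.5714, 0.0355, 0.194]
tcp_rot: [-0.0, 0.999, 0.042, -0.002]
force: [-0.3, -0.4, -0.6]
width: 0.4
grip_force: 0.0
[[5, -1, -6], [6, -1, 134]]
[[-0.0, 0.0, -0.0], [-0.0, 0.0, -0.0]]
[316.73376134 183.98028296] [316.66953274 165.19080927]
```

View pics/w5.png

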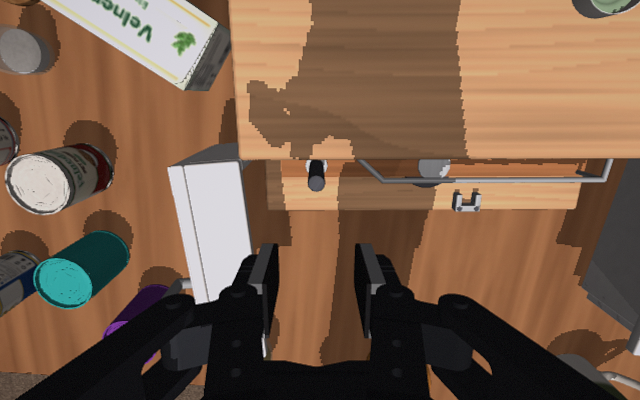

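```bash
python3 -m pendant '{"delta_pos":[[6,-1,50],[6,-1,100],[6,-1,134],[6,-1,134],[6,-1,134],[6,-1,134],[6,-1,134],[6,-1,134]],"rot":[[0,0,0],[0,0,0],[0,0,0],[0,0,0],[0,0,0],[0,0,0],[0,0,0],[0,0,0]],"claw":[0.4,0.4,0.4,0.4,0,0,0,0]}' 50
python3 - <<'E'
from h import *
p=tool()[:3,3]; q=lambda f:(*lw(-.115*np.sin(f),.115*np.cos(f)),p[2],LA)
rows([q(f) for f in (.1,.2,.35,.5,.7,.9,1.1,1.3)]); rows([q(f) for f in (1.5,1.7,1.9,2.1,2.3,2.5,2.65,2.8)]);rows([q(f) for f in (2.95,3.05,3.14,3.18)])
E
```

```text
clock: 15.5
eef_pos: [0.5797, 0.0366, 0.0632]
tcp_rot: [0.0, 0.999, 0.042, 0.001]
force: [-0.3, -1.5, 3.4]
width: 0.134
grip_force: 49.3
[[-15, 0, 0], [-26, 2, 0], [-43, 6, 0], [-58, 13, 0], [-77, 26, 0], [-93, 43, 0], [-106, 62, 0], [-114, 83, 0]]
[[0.0, -0.0, 0.0], [0.0, -0.0, 0.0], [0.0, -0.0, 0.0], [0.0, -0.0, 0.0], [0.0, -0.0, 0.0], [0.0, -0.0, 0.0], [0.0, -0.0, 0.0], [0.0, -0.0, 0.0]]
[[-118, 106, 0], [-117, 129, 0], [-112, 151, 0], [-103, 172, 0], [-89, 191, 0], [-72, 206, 0], [-58, 216, 0], [-42, 223, 0]]
[[0.0, -0.0, 0.0], [0.0, -0.0, 0.0], [0.0, -0.0, 0.0], [0.0, -0.0, 0.0], [0.0, -0.0, 0.0], [0.0, -0.0, 0.0], [0.0, -0.0, 0.0], [0.0, -0.0, 0.0]]
[[-25, 227, 0], [-14, 229, 0], [-4, 229, 0], [1, 229, 0]]
[[0.0, -0.0, 0.0], [0.0, -0.0, 0.0], [0.0, -0.0, 0.0], [0.0, -0.0, 0.0]]
```

```bash
Z='[0,0,0],[0,0,0],[0,0,0],[0,0,0]'; python3 -m pendant '{"delta_pos":[[-13,0,0],[-26,2,0],[-43,6,0],[-58,13,0],[-77,26,0],[-93,43,0],[-106,62,0],[-114,83,0]],"rot":[[0,0,0],[0,0,0],[0,0,0],[0,0,0],[0,0,0],[0,0,0],[0,0,0],[0,0,0]],"claw":[0,0,0,0,0,0,0,0]}'; python3 -m pendant '{"delta_pos":[[-4,23,0],[-3,46,0],[2,68,0],[11,89,0],[25,108,0],[42,123,0],[56,133,0],[72,140,0]],"rot":[[0,0,0],[0,0,0],[0,0,0],[0,0,0],[0,0,0],[0,0,0],[0,0,0],[0,0,0]],"claw":[0,0,0,0,0,0,0,0]}'; python3 -m pendant '{"delta_pos":[[17,4,0],[28,6,0],[38,6,0],[45,6,0],[45,6,0],[45,6,0]],"rot":[[0,0,0],[0,0,0],[0,0,0],[0,0,0],[0,0,0],[0,0,0]],"claw":[0,0,0,0,0,0]}';python3 - <<'E'
from h import *
p=tool()[:3,3];print(p,lw(0,-.115))
im=imaging.grab_frame("top"); cv2.imwrite("pics/top3.png",im)
E
```

```text
clock: 16.5
eef_pos: [0.4694, -0.0537, 0.063]
tcp_rot: [-0.001, 0.999, 0.044, -0.002]
force: [-1.0, 2.7, 12.3]
width: 0.131
grip_force: 50.9
clock: 17.5
eef_pos: [0.5537, -0.1874, 0.0615]
tcp_rot: [-0.001, 0.999, 0.043, -0.003]
force: [-4.0, 1.1, 1.7]
width: -0.0
grip_force: 1.7
clock: 18.25
eef_pos: [0.5789, -0.1915, 0.0601]
tcp_rot: [-0.003, 0.999, 0.041, -0.021]
force: [-28.4, -1.9, 22.1]
width: -0.002
grip_force: 14.6
[ 0.57891779 -0.19149332  0.06012822] [ 0.59564307 -0.1921646 ]
```

```bash
python3 -m pendant '{"delta_pos":[[-20,0,0],[-40,0,-20],[-40,0,-80],[-40,0,-140],[-40,100,-140],[-40,100,-140],[-40,100,-140]],"rot":[[0,0,0],[0,0,0],[0,0,0],[0,0,0],[0,0,0],[0,0,0],[0,0,0]],"claw":[0,0,0,0,0,0.5,0.9]}';python3 - <<'E'
from h import *
im=imaging.grab_frame("top"); cv2.imwrite("pics/top4.png",cv2.resize(im[110:310,190:470],(800,571),interpolation=cv2.INTER_CUBIC))
c=cam("top"); print([proj(c,[*lw(-.115*np.sin(f),.115*np.cos(f)),.112]) for f in (2.8,3.0,3.14)])
E
```

```text
clock: 19.18
eef_pos: [0.5691, -0.2978, 0.2021]
tcp_rot: [0.001, 0.999, 0.04, -0.0]
force: [-0.7, 1.3, -0.6]
width: 0.421
grip_force: 0.0
[array([417.88079393, 196.80183532]), array([418.70419367, 188.51235874]), array([418.25799202, 182.69022053])]
```

View pics/top4.png

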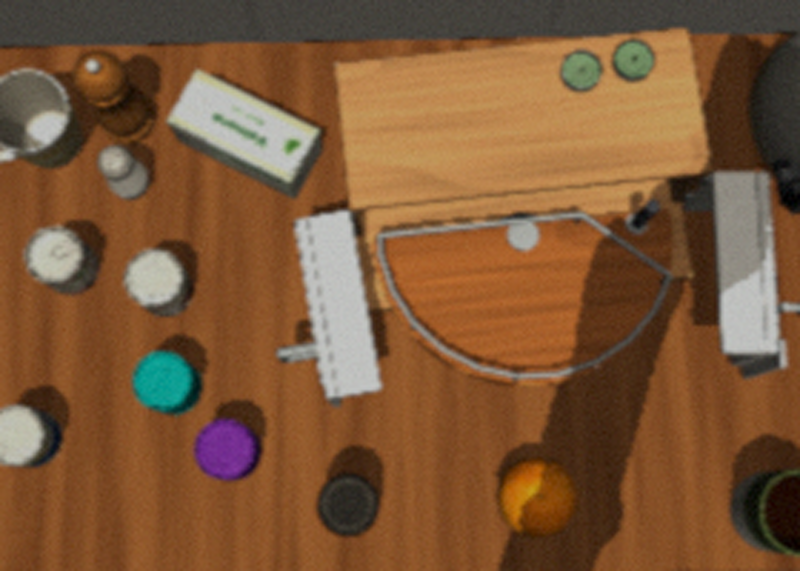

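```bash
cat >> h.py <<'E'
def tins(im=None):
    im=imaging.grab_frame("top") if im is None else im
    hsv=cv2.cvtColor(im,cv2.COLOR_BGR2HSV); m=((hsv[...,1]<60)&(hsv[...,2]>150)).astype(np.uint8)
    m[:, :175]=0; m[:185]=0; m[300:]=0; m[:,290:]=0
    n,l,st,ce=cv2.connectedComponentsWithStats(m); c=cam("top"); out=[]
    for i in range(1,n):
        if st[i,4]>100: out.append((np.round(ce[i],1).tolist(),int(st[i,4]),st[i,2:4].tolist(),np.round(cast(c,ce[i],.072)[:2],4).tolist()))
    return out
E
python3 - <<'E'
from h import *
t=tins()
for a in t: print(a)
rows([(.48,.0,.22,1.65)])
E
```

```text
([208.5, 199.1], 230, [18, 17], [0.5682, 0.3841])
([243.3, 206.9], 262, [19, 19], [0.5445, 0.2863])
([194.6, 262.1], 278, [20, 19], [0.3949, 0.4151])
[[-64, -299, -18]]
[[-0.0, -0.0, -1.56]]
```

Run:
```python
from h import *
rows([(.568,.384,.22,1.75)])
```

```text
[[56, -674, -17]]
[[-0.0, -0.0, -1.66]]
```

```bash
python3 -m pendant '{"delta_pos":[[5,-60,-17],[10,-122,-17],[15,-184,-17],[20,-246,-17],[25,-308,-17],[30,-370,-17],[35,-432,-17],[40,-494,-17]],"rot":[[0,0,-0.18],[0,0,-0.36],[0,0,-0.54],[0,0,-0.72],[0,0,-0.9],[0,0,-1.08],[0,0,-1.26],[0,0,-1.44]],"claw":[0.85,0.85,0.85,0.85,0.85,0.85,0.85,0.85]}' 40;  python3 - <<'E'
from h import *
print(telemetry.observe()["qpos"])
rows([(.568,.384,.2,1.75)])
E
```

```text
clock: 20.27
eef_pos: [0.5658, 0.2057, 0.2191]
tcp_rot: [-0.0, 0.72, 0.694, -0.0]
force: [-0.1, 0.4, -0.3]
width: 0.852
grip_force: 0.0
[-0.10001264  0.44056126 -0.44262393  1.85696981  0.23506404  0.89593476
 -0.68986044]
[[178, -4, 19]]
[[-0.0, -0.0, -0.22]]
```

```bash
python3 -m pendant '{"delta_pos":[[60,-1,19],[120,-3,19],[178,-4,19],[178,-4,19],[178,-4,19]],"rot":[[0,0,-0.1],[0,0,-0.22],[0,0,-0.22],[0,0,-0.22],[0,0,-0.22]],"claw":[0.85,0.85,0.85,0.85,0.85]}';  python3 - <<'E'
from h import *
T=tool(); im=imaging.grab_frame("wrist"); cv2.imwrite("pics/w6.png",im); c=cam("wrist",T)
hsv=cv2.cvtColor(im,cv2.COLOR_BGR2HSV); m=((hsv[...,1]<60)&(hsv[...,2]>140)).astype(np.uint8)
n,l,st,ce=cv2.connectedComponentsWithStats(m); print(proj(c,[.568,.384,.072]))
for i in range(1,n):
    if st[i,4]>1500: print(ce[i],st[i],cast(c,ce[i],.072))
rows([(.568,.384,.02,1.75)])
E
```

```text
clock: 20.9
eef_pos: [0.5701, 0.3804, 0.1996]
tcp_rot: [-0.0, 0.642, 0.767, -0.001]
force: [-0.1, -0.3, -1.0]
width: 0.851
grip_force: 0.0
[315.29149223 175.42488636]
[124.2304401  103.09657702] [  90   69   67   69 3272] [0.39528906 0.4175333  0.072     ]
[471.82549081 153.86257401] [ 434   88  104  140 3209] [0.70218079 0.42818501 0.072     ]
[316.18419144 172.07360406] [ 285  143   63   61 2758] [0.56824962 0.3872097  0.072     ]
[274.53884826 263.88162706] [ 246  239   58   52 2188] [0.54420217 0.28915245 0.072     ]
[[6, -2, 180]]
[[-0.0, 0.0, -0.0]]
```

```bash
python3 -m pendant '{"delta_pos":[[7,-2,50],[7,-2,110],[7,-2,160],[7,-2,180],[7,-2,180],[7,-2,180]],"rot":[[0,0,0],[0,0,0],[0,0,0],[0,0,0],[0,0,0],[0,0,0]],"claw":[0.85,0.85,0.85,0.85,0.85,0.85]}'; python3 -m pendant '{"delta_pos":[[0,0,0],[0,0,0],[0,0,0],[0,0,0],[0,0,0],[0,0,-30],[0,0,-80]],"rot":[[0,0,0],[0,0,0],[0,0,0],[0,0,0],[0,0,0],[0,0,0],[0,0,0]],"claw":[0.3,0.3,0.3,0.3,0.3,0.3,0.3]}' 40
```

```text
clock: 21.7
eef_pos: [0.5704, 0.3872, 0.0224]
tcp_rot: [0.0, 0.643, 0.766, 0.002]
force: [1.0, 0.1, -0.1]
width: 0.853
grip_force: 0.0
clock: 22.58
eef_pos: [0.5676, 0.3847, 0.0998]
tcp_rot: [-0.0, 0.643, 0.766, -0.002]
force: [1.0, 0.7, -1.7]
width: 0.651
grip_force: 43.7
```

Run:
```python
from h import *
p3=lw(-.06,-.055); print(p3)
rows([(.567,.385,.2,1.75),(*p3,.2,1.655),(*p3,.063,1.655)])
```

```text
[ 0.53082107 -0.13740962]
[[0, -1, -100], [-508, -127, -99], [-508, -127, 38]]
[[-0.0, 0.0, -0.01], [-0.0, 0.0, 0.09], [-0.0, 0.0, 0.09]]
```

```bash
python3 -m pendant '{"delta_pos":[[0,0,-60],[-20,-5,-100],[-75,-19,-100],[-130,-33,-100],[-185,-47,-100],[-240,-61,-100],[-300,-75,-100],[-355,-89,-100]],"rot":[[0,0,0],[0,0,0],[0,0,0.02],[0,0,0.04],[0,0,0.06],[0,0,0.08],[0,0,0.09],[0,0,0.09]],"claw":[0.3,0.3,0.3,0.3,0.3,0.3,0.3,0.3]}'; python3 -m pendant '{"delta_pos":[[-55,-14,0],[-110,-28,0],[-148,-37,0],[-153,-38,0],[-153,-38,0],[-153,-38,0]],"rot":[[0,0,0],[0,0,0],[0,0,0],[0,0,0],[0,0,0],[0,0,0]],"claw":[0.3,0.3,0.3,0.3,0.3,0.3]}'
python3 - <<'E'
from h import *
p3=lw(-.06,-.055)
rows([(*p3,.2,1.655),(*p3,.063,1.655)])
E
```

```text
clock: 23.58
eef_pos: [0.5423, 0.0188, 0.2009]
tcp_rot: [0.001, 0.677, 0.736, 0.0]
force: [0.5, -0.5, -2.6]
width: 0.647
grip_force: 43.8
clock: 24.32
eef_pos: [0.5181, -0.1326, 0.2005]
tcp_rot: [0.0, 0.676, 0.737, 0.001]
force: [0.6, 0.6, -2.4]
width: 0.651
grip_force: 43.8
[[-6, 12, 0], [-6, 12, 137]]
[[0.0, -0.0, 0.0], [0.0, -0.0, 0.0]]
```

```bash
python3 -m pendant '{"delta_pos":[[-6,12,40],[-6,12,80],[-6,12,115],[-6,12,130],[-6,12,135],[-6,12,138],[-6,12,138]],"rot":[[0,0,0],[0,0,0],[0,0,0],[0,0,0],[0,0,0],[0,0,0],[0,0,0]],"claw":[0.3,0.3,0.3,0.3,0.3,0.3,0.3]}'
```

```text
clock: 25.2
eef_pos: [0.531, -0.1396, 0.063]
tcp_rot: [0.001, 0.677, 0.736, 0.0]
force: [0.5, 0.3, -1.8]
width: 0.648
grip_force: 43.7
```

Foot should be about 3 mm above the board; lower slightly, release, and rise.

```bash
python3 -m pendant '{"delta_pos":[[0,0,2],[0,0,3],[0,0,3],[0,0,3],[0,0,3]],"rot":[[0,0,0],[0,0,0],[0,0,0],[0,0,0],[0,0,0]],"claw":[0.3,0.3,0.3,0.75,0.75]}'; python3 -m pendant '{"delta_pos":[[0,0,0],[0,0,-20],[0,0,-60],[0,0,-120],[0,0,-140],[0,0,-140]],"rot":[[0,0,0],[0,0,0],[0,0,0],[0,0,0],[0,0,0],[0,0,0]],"claw":[0.8,0.85,0.85,0.85,0.85,0.85]}'
python3 - <<'E'
from h import *
for a in tins(): print(a)
rows([(.5445,.2863,.2,1.0)])
E
```

```text
clock: 25.82
eef_pos: [0.5305, -0.1396, 0.0593]
tcp_rot: [0.0, 0.677, 0.736, 0.0]
force: [0.6, -0.4, -0.1]
width: 0.749
grip_force: 0.0
clock: 26.58
eef_pos: [0.5314, -0.1398, 0.2006]
tcp_rot: [0.002, 0.677, 0.736, 0.001]
force: [0.5, 0.6, 0.0]
width: 0.853
grip_force: 0.0
([243.3, 206.9], 274, [19, 19], [0.5447, 0.2865])
([194.6, 262.1], 302, [20, 21], [0.3949, 0.4153])
[[423, 50, -1]]
[[0.0, 0.0, 0.65]]
```

```bash
python3 -m pendant '{"delta_pos":[[60,7,0],[120,14,0],[180,21,0],[240,28,0],[300,35,0],[360,43,0],[423,50,0],[423,50,0]],"rot":[[0,0,0.1],[0,0,0.2],[0,0,0.3],[0,0,0.4],[0,0,0.5],[0,0,0.6],[0,0,0.65],[0,0,0.65]],"claw":[0.85,0.85,0.85,0.85,0.85,0.85,0.85,0.85]}'
python3 - <<'E'
from h import *
rows([(.5447,.287,.022,1.0)])
E
```

```text
clock: 27.62
eef_pos: [0.5414, 0.2939, 0.1971]
tcp_rot: [-0.002, 0.874, 0.486, -0.001]
force: [-0.6, -0.6, -0.2]
width: 0.85
grip_force: 0.0
[[-4, 7, 175]]
[[-0.0, -0.0, 0.02]]
```

```bash
python3 -m pendant '{"delta_pos":[[-4,7,50],[-4,7,110],[-4,7,155],[-4,7,175],[-4,7,175],[-4,7,175]],"rot":[[0,0,0],[0,0,0],[0,0,0],[0,0,0],[0,0,0],[0,0,0]],"claw":[0.85,0.85,0.85,0.85,0.85,0.85]}'; python3 -m pendant '{"delta_pos":[[0,0,0],[0,0,0],[0,0,0],[0,0,0],[0,0,0],[0,0,-40],[0,0,-100],[0,0,-160]],"rot":[[0,0,0],[0,0,0],[0,0,0],[0,0,0],[0,0,0],[0,0,0],[0,0,0],[0,0,0]],"claw":[0.3,0.3,0.3,0.3,0.3,0.3,0.3,0.3]}' 40
python3 - <<'E'
from h import *
p=lw(-.098,.014)
rows([(*p,.2,1.655),(*p,.060,1.655)])
E
```

```text
clock: 28.38
eef_pos: [0.5493, 0.2797, 0.0254]
tcp_rot: [-0.0, 0.876, 0.481, 0.001]
force: [0.3, 0.1, 1.0]
width: 0.85
grip_force: 0.0
clock: 29.38
eef_pos: [0.5482, 0.2787, 0.1866]
tcp_rot: [0.0, 0.876, 0.482, 0.0]
force: [1.2, 0.9, -1.8]
width: 0.643
grip_force: 43.2
[[-329, 136, -14], [-329, 136, 126]]
[[0.0, -0.0, -0.65], [0.0, -0.0, -0.65]]
```

```bash
python3 -m pendant '{"delta_pos":[[-20,8,-14],[-70,29,-14],[-120,50,-14],[-175,72,-14],[-230,95,-14],[-285,118,-14],[-329,136,-14],[-329,136,-14]],"rot":[[0,0,0],[0,0,-0.1],[0,0,-0.2],[0,0,-0.3],[0,0,-0.4],[0,0,-0.52],[0,0,-0.65],[0,0,-0.65]],"claw":[0.3,0.3,0.3,0.3,0.3,0.3,0.3,0.3]}';python3 -m pendant '{"delta_pos":[[0,0,0],[0,0,0]],"rot":[[0,0,0],[0,0,0]],"claw":[0.3,0.3]}'
python3 - <<'E'
from h import *
p=lw(-.098,.014)-[0,.0038]
rows([(*p,.2,1.655),(*p,.066,1.655)])
E
```

```text
clock: 30.38
eef_pos: [0.4832, -0.078, 0.197]
tcp_rot: [-0.001, 0.68, 0.733, -0.002]
force: [0.1, 0.2, -1.8]
width: 0.642
grip_force: 43.2
clock: 30.62
eef_pos: [0.4865, -0.0701, 0.1981]
tcp_rot: [-0.0, 0.676, 0.737, 0.0]
force: [0.2, 0.1, -1.7]
width: 0.646
grip_force: 43.2
[[-6, 0, -2], [-6, 0, 132]]
[[0.0, -0.0, 0.0], [0.0, -0.0, 0.0]]
```

```bash
python3 -m pendant '{"delta_pos":[[-5,0,40],[-5,0,80],[-5,0,115],[-5,0,128],[-5,0,132],[-5,0,134],[-5,0,135],[-5,0,136]],"rot":[[0,0,0],[0,0,0],[0,0,0],[0,0,0],[0,0,0],[0,0,0],[0,0,0],[0,0,0]],"claw":[0.3,0.3,0.3,0.3,0.3,0.3,0.3,0.3]}'; python3 -m pendant '{"delta_pos":[[0,0,0],[0,0,0]],"rot":[[0,0,0],[0,0,0]],"claw":[0.3,0.3]}'
```

```text
clock: 31.62
eef_pos: [0.4881, -0.0768, 0.0641]
tcp_rot: [0.001, 0.677, 0.736, 0.0]
force: [-4.5, -0.5, 17.8]
width: 0.646
grip_force: 45.6
clock: 31.88
eef_pos: [0.4881, -0.0768, 0.0642]
tcp_rot: [0.001, 0.677, 0.736, 0.001]
force: [-3.2, -0.4, 11.9]
width: 0.643
grip_force: 44.9
```

```bash
python3 -m pendant '{"delta_pos":[[0,0,-2],[0,0,-2],[0,0,-2],[0,0,-2],[0,0,-20],[0,0,-60],[0,0,-120],[0,0,-140]],"rot":[[0,0,0],[0,0,0],[0,0,0],[0,0,0],[0,0,0],[0,0,0],[0,0,0],[0,0,0]],"claw":[0.3,0.75,0.75,0.8,0.85,0.85,0.85,0.85]}'
python3 - <<'E'
from h import *
im=imaging.grab_frame("top"); cv2.imwrite("pics/top5.png",im)
for a in tins(im): print(a)
rows([(.395,.416,.2,1.655)])
E
```

```text
clock: 32.88
eef_pos: [0.4894, -0.0764, 0.2054]
tcp_rot: [0.003, 0.677, 0.736, 0.002]
force: [0.3, 0.5, -0.9]
width: 0.851
grip_force: 0.0
([194.6, 262.1], 288, [20, 21], [0.3948, 0.4151])
[[499, -54, 5]]
[[0.01, 0.0, -0.0]]
```

```bash
python3 -m pendant '{"delta_pos":[[60,-4,5],[120,-8,5],[182,-12,5],[244,-18,5],[306,-28,5],[368,-38,5],[430,-46,5],[480,-52,5]],"rot":[[0,0,0],[0,0,0],[0,0,0],[0,0,0],[0,0,0],[0,0,0],[0,0,0],[0,0,0]],"claw":[0.85,0.85,0.85,0.85,0.85,0.85,0.85,0.85]}';python3 -m pendant '{"delta_pos":[[19,-2,0],[19,-2,0],[19,-2,0]],"rot":[[0,0,0],[0,0,0],[0,0,0]],"claw":[0.85,0.85,0.85]}'
python3 - <<'E'
from h import *
rows([(.395,.416,.022,1.655)])
E
```

```text
clock: 33.92
eef_pos: [0.3935, 0.3999, 0.1961]
tcp_rot: [-0.0, 0.676, 0.737, -0.0]
force: [0.7, -0.4, -0.2]
width: 0.848
grip_force: 0.0
clock: 34.3
eef_pos: [0.3921, 0.4134, 0.1962]
tcp_rot: [0.001, 0.678, 0.735, -0.001]
force: [0.2, -0.8, 0.2]
width: 0.855
grip_force: 0.0
[[3, 3, 174]]
[[-0.0, 0.0, -0.0]]
```

```bash
python3 -m pendant '{"delta_pos":[[3,3,50],[3,3,110],[3,3,155],[3,3,174],[3,3,174],[3,3,174]],"rot":[[0,0,0],[0,0,0],[0,0,0],[0,0,0],[0,0,0],[0,0,0]],"claw":[0.85,0.85,0.85,0.85,0.85,0.85]}'; python3 -m pendant '{"delta_pos":[[0,0,0],[0,0,0],[0,0,0],[0,0,0],[0,0,0],[0,0,-40],[0,0,-100],[0,0,-160]],"rot":[[0,0,0],[0,0,0],[0,0,0],[0,0,0],[0,0,0],[0,0,0],[0,0,0],[0,0,0]],"claw":[0.3,0.3,0.3,0.3,0.3,0.3,0.3,0.3]}' 40
python3 - <<'E'
from h import *
p=lw(-.048,.08); print(p)
rows([(*p,.2,1.655),(*p,.060,1.655)])
E
```

```text
clock: 35.05
eef_pos: [0.3952, 0.4203, 0.0247]
tcp_rot: [-0.0, 0.677, 0.736, 0.002]
force: [0.4, -0.1, 0.2]
width: 0.854
grip_force: 0.0
clock: 36.05
eef_pos: [0.3938, 0.419, 0.1853]
tcp_rot: [0.0, 0.677, 0.736, 0.0]
force: [1.2, 0.7, -1.7]
width: 0.643
grip_force: 43.4
[ 0.53145336 -0.00187881]
[[-431, 102, -15], [-431, 102, 125]]
[[0.0, -0.0, 0.0], [0.0, -0.0, 0.0]]
```

```bash
python3 -m pendant '{"delta_pos":[[-30,7,-15],[-85,20,-15],[-140,33,-15],[-195,46,-15],[-250,59,-15],[-305,72,-15],[-360,85,-15],[-410,98,-15]],"rot":[[0,0,0],[0,0,0],[0,0,0],[0,0,0],[0,0,0],[0,0,0],[0,0,0],[0,0,0]],"claw":[0.3,0.3,0.3,0.3,0.3,0.3,0.3,0.3]}';python3 -m pendant '{"delta_pos":[[-18,4,0],[-18,4,0],[-18,4,0],[-18,4,0]],"rot":[[0,0,0],[0,0,0],[0,0,0],[0,0,0]],"claw":[0.3,0.3,0.3,0.3]}'
python3 - <<'E'
from h import *
p=lw(-.048,.08)+[0,.0035]
rows([(*p,.2,1.655),(*p,.066,1.655)])
E
```

```text
clock: 37.05
eef_pos: [0.5263, 0.0168, 0.199]
tcp_rot: [0.001, 0.677, 0.736, 0.0]
force: [-0.1, 0.1, -2.2]
width: 0.639
grip_force: 43.4
clock: 37.55
eef_pos: [0.5311, 0.0038, 0.1983]
tcp_rot: [-0.0, 0.675, 0.737, 0.0]
force: [-0.4, 0.7, -1.9]
width: 0.644
grip_force: 43.4
[[-2, 0, -2], [-2, 0, 132]]
[[0.0, -0.0, 0.0], [0.0, -0.0, 0.0]]
```

```bash
python3 -m pendant '{"delta_pos":[[-2,0,40],[-2,0,80],[-2,0,115],[-2,0,128],[-2,0,132],[-2,0,133],[-2,0,134],[-2,0,134]],"rot":[[0,0,0],[0,0,0],[0,0,0],[0,0,0],[0,0,0],[0,0,0],[0,0,0],[0,0,0]],"claw":[0.3,0.3,0.3,0.3,0.3,0.3,0.3,0.3]}'; python3 -m pendant '{"delta_pos":[[0,0,0],[0,0,0]],"rot":[[0,0,0],[0,0,0]],"claw":[0.3,0.3]}'
```

```text
clock: 38.55
eef_pos: [0.5323, -0.0006, 0.0648]
tcp_rot: [0.001, 0.677, 0.736, 0.0]
force: [-0.9, 0.4, -2.2]
width: 0.647
grip_force: 43.4
clock: 38.8
eef_pos: [0.5319, -0.0006, 0.0642]
tcp_rot: [0.0, 0.677, 0.736, 0.0]
force: [-0.4, -0.5, -2.2]
width: 0.644
grip_force: 43.4
```

```bash
python3 -m pendant '{"delta_pos":[[0,0,1],[0,0,2],[0,0,2],[0,0,2],[0,0,2],[0,0,-20],[0,0,-70],[0,0,-130]],"rot":[[0,0,0],[0,0,0],[0,0,0],[0,0,0],[0,0,0],[0,0,0],[0,0,0],[0,0,0]],"claw":[0.3,0.3,0.75,0.75,0.8,0.85,0.85,0.85]}'
python3 - <<'E'
from h import *
rows([(.56,-.30,.21,LA)])
E
```

```text
clock: 39.8
eef_pos: [0.5306, -0.0008, 0.1944]
tcp_rot: [-0.001, 0.677, 0.736, -0.001]
force: [1.6, -0.6, -0.4]
width: 0.85
grip_force: 0.0
[[-301, 4, -16]]
[[-0.0, 0.0, 1.57]]
```

```bash
python3 -m pendant '{"delta_pos":[[-40,0,-20],[-80,0,-20],[-120,0,-20],[-160,0,-20],[-200,0,-20],[-240,0,-20],[-280,2,-20],[-301,4,-20]],"rot":[[0,0,0.18],[0,0,0.36],[0,0,0.54],[0,0,0.72],[0,0,0.9],[0,0,1.08],[0,0,1.26],[0,0,1.44]],"claw":[0.4,0.4,0.4,0.4,0.4,0.4,0.4,0.4]}'
python3 - <<'E'
from h import *
im=imaging.grab_frame("top"); a=cv2.resize(im[150:260,300:440],(800,600*630//600),interpolation=cv2.INTER_CUBIC)[:600]; cv2.imwrite("pics/top6.png",a)
c=cam("top"); f=lambda p:np.round((np.array(p)-[300,150])*[800/140,630/110]).tolist()
for q in [(-.06,-.055),(-.098,.014),(-.048,.08)]: print(f(proj(c,[*lw(*q),.11])))
print("post",f(proj(c,[*lw(0,-.115),.112])),f(proj(c,[*lw(0,-.115),.038])))
rows([(*lw(0,-.115),.2,LA)])
E
```

```text
clock: 40.8
eef_pos: [0.5602, -0.3032, 0.2136]
tcp_rot: [0.0, 0.995, 0.103, -0.0]
force: [-0.3, 0.8, -1.1]
width: 0.399
grip_force: 0.0
[566.0, 325.0]
[429.0, 420.0]
[275.0, 329.0]
post [676.0, 187.0] [643.0, 222.0]
[[57, -105, 13]]
[[0.0, 0.0, 0.12]]
```

View pics/top6.png

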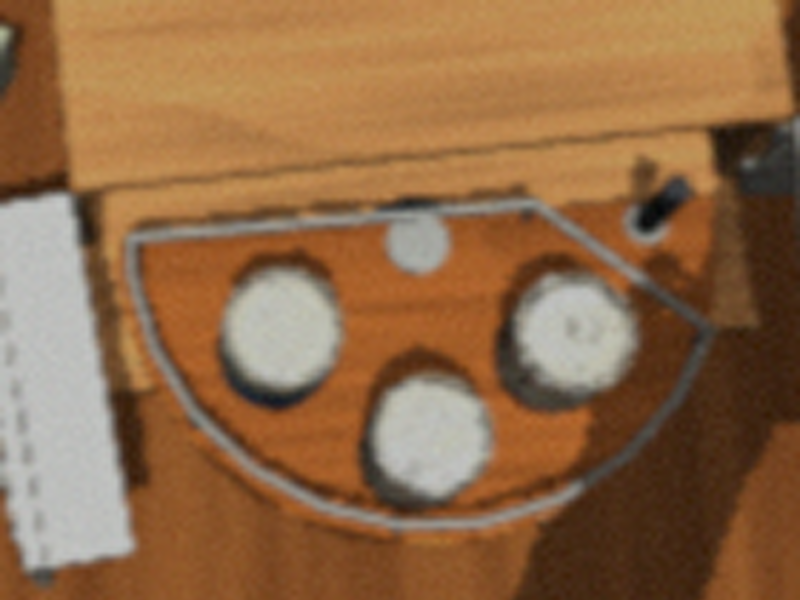

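```bash
python3 -m pendant '{"delta_pos":[[57,-50,13],[57,-105,13],[57,-105,13],[57,-105,13],[57,-105,13]],"rot":[[0,0,0.12],[0,0,0.12],[0,0,0.12],[0,0,0.12],[0,0,0.12]],"claw":[0.4,0.4,0.4,0.4,0.4]}'
python3 - <<'E'
from h import *
rows([(*lw(0,-.115),.06,LA)])
E
```

```text
clock: 41.48
eef_pos: [0.5938, -0.1873, 0.2011]
tcp_rot: [0.001, 0.999, 0.047, -0.0]
force: [0.3, -0.6, 0.6]
width: 0.4
grip_force: 0.0
[[1, 5, 141]]
[[0.0, 0.0, 0.01]]
```

```bash
python3 -m pendant '{"delta_pos":[[1,5,50],[1,5,100],[1,5,141],[1,5,141],[1,5,141]],"rot":[[0,0,0.01],[0,0,0.01],[0,0,0.01],[0,0,0.01],[0,0,0.01]],"claw":[0.4,0.4,0.4,0.4,0.4]}'; python3 -m pendant '{"delta_pos":[[0,0,0],[0,0,0],[0,0,0],[0,0,0]],"rot":[[0,0,0],[0,0,0],[0,0,0],[0,0,0]],"claw":[0,0,0,0]}' 90;  python3 - <<'E'
from h import *
p=tool()[:3,3]; q=lambda f:(*lw(-.115*np.sin(f),.115*np.cos(f)),p[2],LA)
rows([q(f) for f in (3.04,2.94,2.84,2.74,2.6,2.45,2.3,2.15)])
E
```

```text
clock: 42.1
eef_pos: [0.5968, -0.1917, 0.0614]
tcp_rot: [0.001, 0.999, 0.042, 0.001]
force: [0.1, -0.2, 0.7]
width: 0.399
grip_force: 0.0
clock: 42.6
eef_pos: [0.5979, -0.1929, 0.0626]
tcp_rot: [0.002, 0.999, 0.042, 0.002]
force: [0.0, -3.6, 6.6]
width: 0.116
grip_force: 88.2
[[-14, -1, 0], [-25, -3, 0], [-36, -6, 0], [-47, -10, 0], [-61, -17, 0], [-76, -27, 0], [-88, -39, -1], [-98, -53, -1]]
[[0.0, -0.0, -0.0], [0.0, -0.0, -0.0], [0.0, -0.0, -0.0], [0.0, -0.0, -0.0], [0.0, -0.0, -0.0], [0.0, -0.0, -0.0], [0.0, -0.0, -0.0], [0.0, -0.0, -0.0]]
```

```bash
python3 -m pendant '{"delta_pos":[[-12,-1,0],[-24,-3,0],[-36,-6,0],[-47,-10,0],[-61,-17,0],[-76,-27,0],[-88,-39,0],[-98,-53,0]],"rot":[[0,0,0],[0,0,0],[0,0,0],[0,0,0],[0,0,0],[0,0,0],[0,0,0],[0,0,0]],"claw":[0,0,0,0,0,0,0,0]}';  python3 - <<'E'
from h import *
p=tool()[:3,3]; q=lambda f:(*lw(-.115*np.sin(f),.115*np.cos(f)),p[2],LA)
rows([q(f) for f in (2.15,2.0,1.85,1.7,1.55,1.4,1.25,1.1,.95)])
im=imaging.grab_frame("wrist"); cv2.imwrite("pics/w7.png",im)
E
```

```text
clock: 43.6
eef_pos: [0.4938, -0.1503, 0.0625]
tcp_rot: [0.002, 0.999, 0.039, 0.001]
force: [2.1, -2.7, 14.0]
width: 0.115
grip_force: 90.9
[[2, -2, 0], [-7, -17, 0], [-13, -33, 0], [-16, -50, 0], [-17, -67, 0], [-16, -84, 0], [-12, -101, -1], [-5, -117, -1], [4, -132, -1]]
[[0.0, -0.0, -0.01], [0.0, -0.0, -0.01], [0.0, -0.0, -0.01], [0.0, -0.0, -0.01], [0.0, -0.0, -0.01], [0.0, -0.0, -0.01], [0.0, -0.0, -0.01], [0.0, -0.0, -0.01], [0.0, -0.0, -0.01]]
```

```bash
python3 -m pendant '{"delta_pos":[[-6,-16,0],[-12,-32,0],[-16,-50,0],[-17,-67,0],[-16,-84,0],[-12,-101,0],[-5,-117,0],[-5,-117,0]],"rot":[[0,0,0],[0,0,0],[0,0,0],[0,0,0],[0,0,0],[0,0,0],[0,0,0],[0,0,0]],"claw":[0,0,0,0,0,0,0,0]}';  python3 - <<'E'
from h import *
p=tool()[:3,3]; q=lambda f:(*lw(-.115*np.sin(f),.115*np.cos(f)),p[2],LA)
rows([q(f) for f in (1.1,.95,.8,.65,.5,.4,.3,.2)])
im=imaging.grab_frame("wrist"); cv2.imwrite("pics/w8.png",im)
E
```

```text
clock: 44.65
eef_pos: [0.4807, -0.0275, 0.0607]
tcp_rot: [-0.0, 0.999, 0.044, 0.001]
force: [0.4, 0.2, 0.7]
width: 0.001
grip_force: 0.0
[[-2, 7, 0], [7, -8, 0], [18, -21, 0], [31, -33, 0], [46, -42, 0], [56, -47, 0], [67, -51, 0], [78, -54, 0]]
[[-0.0, -0.0, 0.0], [-0.0, -0.0, 0.0], [-0.0, -0.0, 0.0], [-0.0, -0.0, 0.0], [-0.0, -0.0, 0.0], [-0.0, -0.0, 0.0], [-0.0, -0.0, 0.0], [-0.0, -0.0, 0.0]]
```

```bash
python3 -m pendant '{"delta_pos":[[0,0,-50],[0,0,-110],[0,60,-145],[0,120,-145],[0,180,-145],[30,240,-145],[50,280,-145],[50,280,-145]],"rot":[[0,0,0],[0,0,0],[0,0,0],[0,0,0],[0,0,0],[0,0,0],[0,0,0],[0,0,0]],"claw":[0,0,0.3,0.3,0.3,0.3,0.3,0.3]}';  python3 - <<'E'
from h import *
im=imaging.grab_frame("top"); cv2.imwrite("pics/top7.png",im)
hsv=cv2.cvtColor(im,cv2.COLOR_BGR2HSV); m=((hsv[...,1]<60)&(hsv[...,2]>130)).astype(np.uint8)
n,l,st,ce=cv2.connectedComponentsWithStats(m); c=cam("top")
for i in range(1,n):
    if st[i,4]>80 and 150<ce[i][1]<280 and 280<ce[i][0]<450:
        w=cast(c,ce[i],.11)[:2]; d=R.from_euler("z",-LA).as_matrix()[:2,:2]@(w-LO); print(ce[i].round(),st[i,2:],d.round(3))
cv2.imwrite("pics/top7c.png",cv2.resize(im[130:270,280:450],(800,659),interpolation=cv2.INTER_CUBIC)[:600])
E
```

```text
clock: 45.7
eef_pos: [0.5528, -0.3105, 0.2051]
tcp_rot: [0.002, 0.999, 0.039, 0.001]
force: [-0.8, 0.1, -0.1]
width: 0.301
grip_force: 0.0
[357. 199.] [ 68  34 107] [-0.028  0.053]
[344. 188.] [ 20  18 274] [0.005 0.084]
[307. 217.] [  37   66 1340] [-0.063  0.191]
```

View pics/top7c.png

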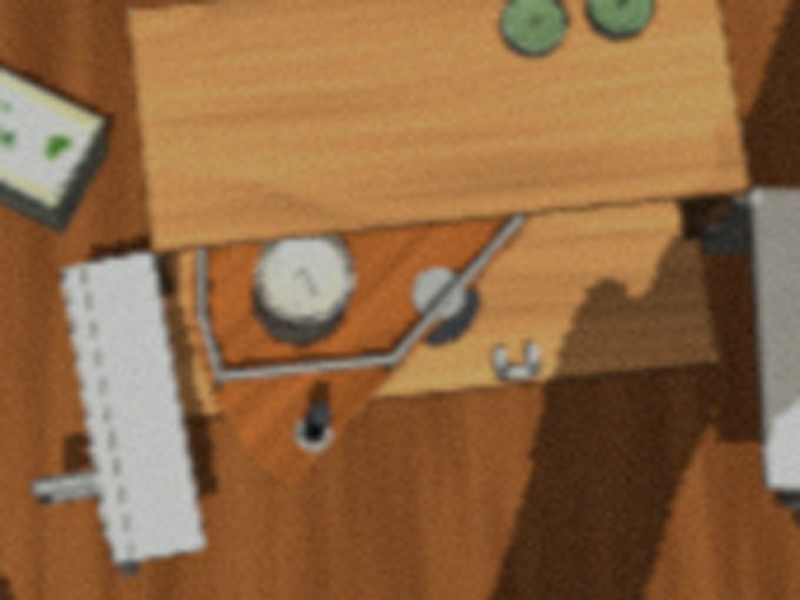

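Run:
```python
from h import *
w=cast(cam("top"),(346.5,221.8),.04)[:2]; d=R.from_euler("z",-LA).as_matrix()[:2,:2]@(w-LO); print("post",d,np.hypot(*d),"f",np.arctan2(-d[0],d[1]))
def q(f,g,z=.05): 
    return (*lw(-.115*np.sin(f)-g*np.cos(f),.115*np.cos(f)-g*np.sin(f)),z,LA+f)
rows([q(.78,.04,.2),q(.78,.04)])
```

```text
post [-0.07631089  0.08390077] 0.1134137992909496 f 0.7380594815817012
[[-57, -279, 5], [-57, -279, 155]]
[[0.0, 0.0, -0.78], [0.0, 0.0, -0.78]]
```

```bash
python3 -m pendant '{"delta_pos":[[-12,-55,0],[-24,-115,0],[-36,-175,0],[-48,-235,0],[-57,-279,0],[-57,-279,0],[-57,-279,0]],"rot":[[0,0,-0.15],[0,0,-0.3],[0,0,-0.45],[0,0,-0.6],[0,0,-0.78],[0,0,-0.78],[0,0,-0.78]],"claw":[0.1,0,0,0,0,0,0]}';  python3 - <<'E'
from h import *
def q(f,g,z=.05): 
    return (*lw(-.115*np.sin(f)-g*np.cos(f),.115*np.cos(f)-g*np.sin(f)),z,LA+f)
rows([q(.76,.04)])
E
```

```text
clock: 46.62
eef_pos: [0.4711, -0.0314, 0.2052]
tcp_rot: [0.0, 0.908, 0.419, -0.0]
force: [0.6, -1.0, -0.4]
width: -0.001
grip_force: 0.0
[[2, 1, 155]]
[[0.0, 0.0, 0.02]]
```

Descend, then compute the pushing arc.

```bash
python3 -m pendant '{"delta_pos":[[2,1,50],[2,1,110],[2,1,155],[2,1,155],[2,1,155]],"rot":[[0,0,0],[0,0,0],[0,0,0.02],[0,0,0.02],[0,0,0.02]],"claw":[0,0,0,0,0]}';  python3 - <<'E'
from h import *
def q(f,g,z=.05): 
    return (*lw(-.115*np.sin(f)-g*np.cos(f),.115*np.cos(f)-g*np.sin(f)),z,LA+f)
rows([q(f,.018) for f in (.76,.68,.6,.52,.44,.36,.28,.2)])
rows([q(f,.018) for f in (.2,.14,.08,.02,-.02)])
E
```

```text
clock: 47.25
eef_pos: [0.475, -0.0311, 0.051]
tcp_rot: [0.001, 0.912, 0.409, 0.001]
force: [0.3, 0.1, 0.6]
width: 0.001
grip_force: 0.0
[[21, -1, 1], [30, -2, 1], [40, -3, 1], [49, -2, 1], [58, -1, 1], [67, 1, 1], [76, 3, 1], [85, 7, 1]]
[[0.0, -0.0, -0.0], [0.0, -0.0, 0.08], [0.0, -0.0, 0.16], [0.0, -0.0, 0.24], [0.0, -0.0, 0.32], [0.0, -0.0, 0.4], [0.0, -0.0, 0.48], [0.0, -0.0, 0.56]]
[[85, 7, 1], [91, 10, 1], [97, 13, 1], [103, 17, 1], [107, 19, 1]]
[[0.0, -0.0, 0.56], [0.0, -0.0, 0.62], [0.0, -0.0, 0.68], [0.0, -0.0, 0.74], [0.0, -0.0, 0.78]]
```

```bash
python3 -m pendant '{"delta_pos":[[21,-1,0],[30,-2,0],[40,-3,0],[49,-2,0],[58,-1,0],[67,1,0],[76,3,0],[85,7,0]],"rot":[[0,0,0],[0,0,0.08],[0,0,0.16],[0,0,0.24],[0,0,0.32],[0,0,0.4],[0,0,0.48],[0,0,0.56]],"claw":[0,0,0,0,0,0,0,0]}';  python3 - <<'E'
from h import *
def q(f,g,z=.05): 
    return (*lw(-.115*np.sin(f)-g*np.cos(f),.115*np.cos(f)-g*np.sin(f)),z,LA+f)
rows([q(f,.018) for f in (.2,.12,.05,0)]+[q(0,.013),q(0,.01)])
E
```

```text
clock: 48.25
eef_pos: [0.5354, 0.0298, 0.0519]
tcp_rot: [-0.0, 0.99, 0.141, -0.0]
force: [-3.7, -1.1, 2.9]
width: -0.0
grip_force: 1.8
[[0, 2, 2], [10, 1, 2], [18, 1, 2], [24, 1, 2], [29, 2, 2], [31, 3, 2]]
[[-0.0, 0.0, -0.0], [-0.0, 0.0, 0.08], [-0.0, 0.0, 0.15], [-0.0, 0.0, 0.2], [-0.0, 0.0, 0.2], [-0.0, 0.0, 0.2]]
```

```bash
python3 -m pendant '{"delta_pos":[[10,1,0],[18,1,0],[24,1,0],[28,2,0],[30,2,0],[30,2,0]],"rot":[[0,0,0.08],[0,0,0.15],[0,0,0.2],[0,0,0.2],[0,0,0.2],[0,0,0.2]],"claw":[0,0,0,0,0,0]}';  python3 - <<'E'
from h import *
p=tool()[:2,3]; print("larder",R.from_euler("z",-LA).as_matrix()[:2,:2]@(p-LO))
E
```

```text
clock: 49.0
eef_pos: [0.5594, 0.0353, 0.0501]
tcp_rot: [-0.0, 0.999, 0.043, -0.005]
force: [-8.5, 0.3, 5.8]
width: -0.002
grip_force: 4.3
larder [-0.01700361  0.11471173]
```

```bash
python3 -m pendant '{"delta_pos":[[3,0,0],[5,0,0],[5,0,0],[5,0,0]],"rot":[[0,0,0],[0,0,0],[0,0,0],[0,0,0]],"claw":[0,0,0,0]}';  python3 -m pendant '{"delta_pos":[[-15,0,0],[-30,0,-10],[-30,0,-70],[-30,0,-130],[-30,0,-150],[-30,0,-150]],"rot":[[0,0,0],[0,0,0],[0,0,0],[0,0,0],[0,0,0],[0,0,0]],"claw":[0,0,0,0,0,0]}'
python3 - <<'E'
from h import *
T=tool(); im=imaging.grab_frame("wrist"); cv2.imwrite("pics/w9.png",im); c=cam("wrist",T)
for f in (0,.05,.1,.2): print(f,proj(c,[*lw(-.115*np.sin(f),.115*np.cos(f)),.112]))
g=cv2.cvtColor(im,cv2.COLOR_BGR2GRAY); m=(g[120:300,230:400]<70).astype(np.uint8); n,l,st,ce=cv2.connectedComponentsWithStats(m)
for i in range(1,n):
    if st[i,4]>60: print(ce[i]+[230,120],st[i])
cv2.imwrite("pics/w9c.png",im[60:360,120:520])
E
```

```text
clock: 49.5
eef_pos: [0.5591, 0.0351, 0.0495]
tcp_rot: [0.0, 0.999, 0.043, -0.01]
force: [-14.7, -0.5, 9.7]
width: -0.0
grip_force: 7.5
clock: 50.25
eef_pos: [0.5421, 0.0333, 0.203]
tcp_rot: [-0.0, 0.999, 0.042, 0.004]
force: [-0.3, 0.6, -0.0]
width: 0.001
grip_force: 0.0
0 [317.03727388 145.87472422]
0.05 [317.20599204 153.18720813]
0.1 [317.7350272  160.39677159]
0.2 [319.84330233 174.44557203]
[263.26729789 180.2574654 ] [  11    0   51  112 2746]
[316.13636364 135.01515152] [ 78   9  16  17 132]
[364.35087719 140.26900585] [126   9  23  19 171]
[387.22813688 136.95057034] [137   8  33  18 263]
[350.09510146 251.94189383] [  32   64  138  116 9758]
[238.5942029  295.94927536] [  0 172  21   8 138]
```

View pics/w9c.png

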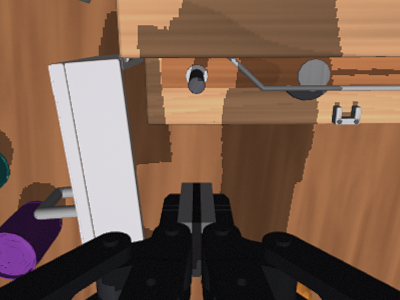

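Run:
```python
from h import *
from scipy.optimize import minimize_scalar
a=minimize_scalar(lambda a:np.hypot(*(np.array(arc(1,a,0,0)[:2])-[.4628,.1573])),bounds=(1,1.7),method="bounded"); print(a.x,a.fun,arc(1,a.x,0,0))
rows([(.4628,.158,.2,LA-1.19)])
```

```text
1.496615883533593 0.0009749027171279363 (np.float64(0.4619232451016322), np.float64(0.15772630523812345), 0, 0)
[[-67, -131, 1]]
[[-0.0, -0.0, 1.19]]
```

```bash
python3 -m pendant '{"delta_pos":[[-15,-30,0],[-30,-60,0],[-45,-90,0],[-60,-120,0],[-67,-131,0],[-67,-131,0],[-67,-131,0],[-67,-131,0]],"rot":[[0,0,0.18],[0,0,0.36],[0,0,0.54],[0,0,0.72],[0,0,0.9],[0,0,1.08],[0,0,1.19],[0,0,1.19]],"claw":[0.45,0.45,0.45,0.45,0.45,0.45,0.45,0.45]}' 40; python3 -m pendant '{"delta_pos":[[0,0,0],[0,0,0]],"rot":[[0,0,0],[0,0,0]],"claw":[0.45,0.45]}'
python3 - <<'E'
from h import *
rows([(.4628,.158,.063,LA-1.19)])
E
```

```text
clock: 51.3
eef_pos: [0.461, 0.1575, 0.1986]
tcp_rot: [0.001, 0.852, -0.524, -0.001]
force: [-0.7, -0.3, -0.4]
width: 0.452
grip_force: 0.0
clock: 51.55
eef_pos: [0.462, 0.1576, 0.1997]
tcp_rot: [0.0, 0.851, -0.525, -0.0]
force: [0.2, 0.5, 0.9]
width: 0.449
grip_force: 0.0
[[0, -1, 137]]
[[0.0, -0.0, 0.0]]
```

```bash
python3 -m pendant '{"delta_pos":[[0,-1,50],[0,-1,100],[0,-1,137],[0,-1,137],[0,-1,137],[0,-1,137],[0,-1,137],[0,-1,137]],"rot":[[0,0,0],[0,0,0],[0,0,0],[0,0,0],[0,0,0],[0,0,0],[0,0,0],[0,0,0]],"claw":[0.45,0.45,0.45,0.45,0,0,0,0]}' 60
python3 - <<'E'
from h import *
p=tool()[:3,3]
rows([arc(1,a,p[2],LA-.8*a) for a in (1.4,1.3,1.15,1.0,.85,.7,.55,.4)])
rows([arc(1,a,p[2],LA-.8*a) for a in (.4,.3,.2,.1,.03,-.02)])
E
```

```text
clock: 52.55
eef_pos: [0.4624, 0.158, 0.0643]
tcp_rot: [-0.0, 0.851, -0.526, -0.0]
force: [-5.0, -1.6, 8.5]
width: 0.11
grip_force: 57.7
[[9, 11, 0], [20, 22, 0], [37, 35, 0], [57, 45, 0], [77, 53, 0], [99, 57, 0], [121, 58, 0], [143, 55, 0]]
[[0.0, 0.0, -0.07], [-0.0, 0.0, -0.15], [-0.0, 0.0, -0.27], [-0.0, 0.0, -0.39], [-0.0, 0.0, -0.51], [-0.0, 0.0, -0.63], [-0.0, 0.0, -0.75], [-0.0, 0.0, -0.87]]
[[143, 55, 0], [157, 52, 0], [171, 47, 0], [184, 41, 0], [193, 36, 0], [199, 32, 0]]
[[-0.0, 0.0, -0.87], [-0.0, 0.0, -0.95], [-0.0, 0.0, -1.03], [-0.0, 0.0, -1.11], [-0.0, 0.0, -1.17], [-0.0, 0.0, -1.21]]
```

Gripped (width 0.11). Swing it shut.

```bash
python3 -m pendant '{"delta_pos":[[9,11,0],[20,22,0],[37,35,0],[57,45,0],[77,53,0],[99,57,0],[121,58,0],[143,55,0]],"rot":[[0,0,-0.07],[0,0,-0.15],[0,0,-0.27],[0,0,-0.39],[0,0,-0.51],[0,0,-0.63],[0,0,-0.75],[0,0,-0.87]],"claw":[0,0,0,0,0,0,0,0]}'
python3 - <<'E'
from h import *
p=tool()[:3,3]
rows([arc(1,a,p[2],LA-.8*a) for a in (.4,.3,.2,.1,.03,-.03)])
E
```

```text
clock: 53.55
eef_pos: [0.476, 0.0038, 0.0641]
tcp_rot: [0.001, 0.993, -0.115, -0.002]
force: [-4.5, -1.9, 8.0]
width: 0.098
grip_force: 58.1
[[0, -2, 0], [12, 7, 0], [24, 14, 0], [37, 21, 0], [47, 24, 0], [55, 27, 0]]
[[0.0, 0.0, 0.01], [0.0, 0.0, -0.07], [0.0, 0.0, -0.15], [0.0, 0.0, -0.23], [0.0, 0.0, -0.29], [0.0, 0.0, -0.34]]
```

```bash
python3 -m pendant '{"delta_pos":[[12,7,0],[24,14,0],[37,21,0],[46,24,0],[52,26,0],[55,27,0],[55,27,0]],"rot":[[0,0,-0.07],[0,0,-0.15],[0,0,-0.23],[0,0,-0.29],[0,0,-0.32],[0,0,-0.33],[0,0,-0.33]],"claw":[0,0,0,0,0,0,0]}'
python3 - <<'E'
from h import *
print(arc(1,0,0,0),tool()[:3,3])
E
```

```text
clock: 54.42
eef_pos: [0.519, -0.0343, 0.0641]
tcp_rot: [0.001, 0.999, 0.047, -0.006]
force: [-12.5, 0.0, 16.5]
width: 0.098
grip_force: 60.2
(np.float64(0.5200194654990259), np.float64(-0.03294754353456935), 0, 0) [ 0.51900106 -0.03432385  0.06412516]
```

```bash
python3 -m pendant '{"delta_pos":[[4,0,0],[8,0,0],[8,0,0],[8,0,0]],"rot":[[0,0,0],[0,0,0],[0,0,0],[0,0,0]],"claw":[0,0,0,0]}'
python3 - <<'E'
from h import *
im=imaging.grab_frame("top"); cv2.imwrite("pics/top8.png",im)
E
```

```text
clock: 54.92
eef_pos: [0.5183, -0.0345, 0.064]
tcp_rot: [0.002, 0.999, 0.047, -0.013]
force: [-24.4, -0.0, 32.1]
width: 0.094
grip_force: 62.3
```

```bash
python3 -m pendant '{"delta_pos":[[-8,0,0],[-8,0,0],[-8,0,0],[-8,0,0],[-8,0,-30],[-8,0,-90],[-8,0,-140],[-8,0,-140]],"rot":[[0,0,0],[0,0,0],[0,0,0],[0,0,0],[0,0,0],[0,0,0],[0,0,0],[0,0,0]],"claw":[0,0.4,0.4,0.4,0.4,0.4,0.4,0.4]}'
python3 - <<'E'
from h import *
rows([(.498,-.330,.22,LA+1.18)])
E
```

```text
clock: 55.98
eef_pos: [0.5295, -0.0331, 0.2073]
tcp_rot: [0.0, 0.999, 0.047, 0.005]
force: [-0.2, 0.6, -0.1]
width: 0.399
grip_force: 0.0
[[-59, 293, -13]]
[[0.01, -0.01, -1.17]]
```

```bash
python3 -m pendant '{"delta_pos":[[-12,50,-13],[-22,100,-13],[-32,150,-13],[-42,200,-13],[-52,250,-13],[-59,293,-13],[-59,293,-13],[-59,293,-13]],"rot":[[0,0,-0.18],[0,0,-0.36],[0,0,-0.54],[0,0,-0.72],[0,0,-0.9],[0,0,-1.08],[0,0,-1.17],[0,0,-1.17]],"claw":[0.4,0.4,0.4,0.4,0.4,0.4,0.4,0.4]}' 40
python3 - <<'E'
from h import *
im=imaging.grab_frame("top"); cv2.imwrite("pics/top9.png",im); c=cam("top")
hsv=cv2.cvtColor(im,cv2.COLOR_BGR2HSV); m=((hsv[...,1]<60)&(hsv[...,2]>150)).astype(np.uint8); m[:165]=0;m[225:]=0;m[:,:295]=0;m[:,390:]=0
n,l,st,ce=cv2.connectedComponentsWithStats(m); i=1+st[1:,4].argmax(); ys,xs=np.where(l==i)
Rm=R.from_euler("z",-LA).as_matrix()[:2,:2]
P=np.array([Rm@(cast(c,(x,y),.132)[:2]-LO) for x,y in zip(xs,ys)])
r=cv2.minAreaRect((P*1000).astype(np.float32)); print(st[i],r)
# rear edge line: top-most pixel in every column
e=np.array([Rm@(cast(c,(x,ys[xs==x].min()),.132)[:2]-LO) for x in range(xs.min()+4,xs.max()-3)]); print(np.polyfit(e[:,1],e[:,0],1))
rows([(.498,-.330,.083,LA+1.18)])
E
```

```text
clock: 56.98
eef_pos: [0.4936, -0.3308, 0.2144]
tcp_rot: [-0.001, 0.807, 0.59, -0.0]
force: [0.8, -0.5, -0.1]
width: 0.402
grip_force: 0.0
[ 312  177   66   26 1190] ((-3.5477218627929688, 85.31266784667969), (53.270904541015625, 169.53160095214844), 0.05982275679707527)
[-0.00480079  0.02206124]
[[1, 4, 132]]
[[-0.0, -0.0, -0.0]]
```

```bash
python3 -m pendant '{"delta_pos":[[1,4,50],[1,4,100],[1,4,134],[1,4,134],[1,4,134],[1,4,134],[1,4,134],[1,4,134]],"rot":[[0,0,0],[0,0,0],[0,0,0],[0,0,0],[0,0,0],[0,0,0],[0,0,0],[0,0,0]],"claw":[0.4,0.4,0.4,0.4,0,0,0,0]}' 60
python3 - <<'E'
from h import *
p=tool()[:3,3]
rows([arc(-1,a,p[2],LA+.8*a) for a in (1.5,1.4,1.3,1.15,1.0,.85,.7,.55,.4)])
rows([arc(-1,a,p[2],LA+.8*a) for a in (.4,.3,.2,.1,.03,-.02)])
E
```

```text
clock: 58.02
eef_pos: [0.4993, -0.331, 0.0832]
tcp_rot: [0.001, 0.807, 0.591, 0.001]
force: [-0.0, 1.3, 1.1]
width: 0.128
grip_force: 58.8
[[0, -1, 0], [10, -12, 0], [21, -23, 0], [39, -36, 0], [59, -47, 0], [80, -54, 0], [102, -58, 0], [125, -59, 0], [147, -57, 0]]
[[0.0, 0.0, -0.02], [0.0, 0.0, 0.06], [0.0, 0.0, 0.14], [0.0, 0.0, 0.26], [0.0, -0.0, 0.38], [0.0, -0.0, 0.5], [0.0, -0.0, 0.62], [0.0, -0.0, 0.74], [0.0, -0.0, 0.86]]
[[147, -57, 0], [162, -53, 0], [176, -48, 0], [190, -42, 0], [199, -36, 0], [205, -32, 0]]
[[0.0, -0.0, 0.86], [0.0, -0.0, 0.94], [0.0, -0.0, 1.02], [0.0, -0.0, 1.1], [0.0, -0.0, 1.16], [0.0, -0.0, 1.2]]
```

```bash
python3 -m pendant '{"delta_pos":[[10,-12,0],[21,-23,0],[39,-36,0],[59,-47,0],[80,-54,0],[102,-58,0],[125,-59,0],[147,-57,0]],"rot":[[0,0,0.06],[0,0,0.14],[0,0,0.26],[0,0,0.38],[0,0,0.5],[0,0,0.62],[0,0,0.74],[0,0,0.86]],"claw":[0,0,0,0,0,0,0,0]}'
python3 - <<'E'
from h import *
p=tool()[:3,3]
rows([arc(-1,a,p[2],LA+.8*a) for a in (.4,.3,.2,.1,.03,-.03)])
E
```

```text
clock: 59.02
eef_pos: [0.4907, -0.1729, 0.0828]
tcp_rot: [0.001, 0.98, 0.2, 0.002]
force: [3.9, -2.0, -2.2]
width: 0.129
grip_force: 59.0
[[-1, 0, 0], [11, -9, 0], [24, -16, 0], [38, -22, 0], [48, -26, 0], [56, -28, 0]]
[[0.0, -0.0, -0.0], [0.0, -0.0, 0.08], [0.0, -0.0, 0.16], [0.0, -0.0, 0.24], [0.0, -0.0, 0.29], [0.0, -0.0, 0.34]]
```

```bash
python3 -m pendant '{"delta_pos":[[11,-9,0],[24,-16,0],[38,-22,0],[47,-26,0],[53,-27,0],[56,-28,0],[56,-28,0]],"rot":[[0,0,0.08],[0,0,0.16],[0,0,0.24],[0,0,0.29],[0,0,0.31],[0,0,0.32],[0,0,0.32]],"claw":[0,0,0,0,0,0,0]}'; python3 -m pendant '{"delta_pos":[[4,0,0],[6,0,0],[6,0,0]],"rot":[[0,0,0],[0,0,0],[0,0,0]],"claw":[0,0,0]}'
python3 - <<'E'
from h import *
print(arc(-1,0,0,0)[:2],telemetry.observe()["eef_pos"],telemetry.observe()["tcp_rot"])
E
```

```text
clock: 59.9
eef_pos: [0.5267, -0.1286, 0.0819]
tcp_rot: [0.001, 0.999, 0.041, -0.002]
force: [-1.6, -5.4, 2.0]
width: 0.125
grip_force: 59.4
clock: 60.28
eef_pos: [0.5265, -0.1285, 0.0806]
tcp_rot: [0.001, 0.999, 0.041, -0.007]
force: [-8.2, -6.1, 0.8]
width: 0.13
grip_force: 59.4
(np.float64(0.527989196268483), np.float64(-0.12761265533116722)) [ 0.52649267 -0.12849362  0.08055742] [ 6.82419005e-04  9.99146006e-01  4.06446473e-02 -7.40311343e-03]
```

```bash
python3 -m pendant '{"delta_pos":[[0,0,4],[0,0,8],[0,0,12],[0,0,16],[0,0,20],[0,0,24],[0,0,26],[0,0,26]],"rot":[[0,0,0],[0,0,0],[0,0,0],[0,0,0],[0,0,0],[0,0,0],[0,0,0],[0,0,0]],"claw":[0,0,0,0,0,0,0,0]}' 80
```

```text
clock: 61.28
eef_pos: [0.5264, -0.1278, 0.0615]
tcp_rot: [0.0, 0.999, 0.04, -0.007]
force: [-21.7, -1.3, 57.5]
width: 0.117
grip_force: 84.9
```

```bash
python3 -m pendant '{"delta_pos":[[-3,0,-5],[-6,0,-6],[-6,0,-6],[-6,0,-6],[-6,0,-6],[-6,0,-40],[-6,0,-100],[-6,0,-140]],"rot":[[0,0,0],[0,0,0],[0,0,0],[0,0,0],[0,0,0],[0,0,0],[0,0,0],[0,0,0]],"claw":[0,0,0.4,0.4,0.4,0.4,0.4,0.4]}'; python3 -m pendant '{"delta_pos":[[-50,100,0],[-50,200,0],[-50,200,0],[-50,200,0],[-50,200,0]],"rot":[[0,0,0],[0,0,0],[0,0,0],[0,0,0],[0,0,0]],"claw":[0.4,0.4,0.4,0.4,0.4]}'
python3 - <<'E'
from h import *
im=imaging.grab_frame("top"); cv2.imwrite("pics/top10.png",im); c=cam("top"); o=cv2.imread("pics/top0.png")
Rm=R.from_euler("z",-LA).as_matrix()[:2,:2]
for n,q in(("start",o),("now",im)):
    hsv=cv2.cvtColor(q,cv2.COLOR_BGR2HSV); m=((hsv[...,1]<60)&(hsv[...,2]>150))
    e=[];
    for x in range(318,436):
        ys=np.where(m[165:200,x])[0]
        if len(ys)>5: p=Rm@(cast(c,(x,165+ys.min()),.132)[:2]-LO); e.append(p)
    e=np.array(e)
    for s in (1,-1):
        k=e[e[:,1]*s>.01]; print(n,s,len(k),np.polyfit(k[:,1],k[:,0],1).round(4))
# bolt grip dark blob / overall difference in the door zone
d=cv2.absdiff(o,im).max(2); print((d[125:215,305:445]>60).sum(), np.argwhere(d[125:215,305:445]>60)[:20].tolist())
s0=cv2.imread("pics/scene0.png"); s1=imaging.grab_frame("scene"); cv2.imwrite("pics/s9.png",s1)
w=(slice(150,240),slice(265,390)); d=cv2.absdiff(s0,s1).max(2)[w]; print("scene",(d>50).sum())
# bolt height: best vertical shift of barrel patch, scene
t=s0[182:202,360:374]; r=cv2.matchTemplate(s1[165:215,350:385],t,cv2.TM_CCOEFF_NORMED); print(cv2.minMaxLoc(r)[1],cv2.minMaxLoc(r)[3],"expect (10,17)")
E
```

```text
clock: 62.28
eef_pos: [0.5298, -0.1252, 0.1982]
tcp_rot: [0.0, 0.999, 0.043, 0.001]
force: [1.2, -0.6, -1.0]
width: 0.396
grip_force: 0.0
clock: 62.9
eef_pos: [0.4955, -0.3301, 0.1956]
tcp_rot: [-0.0, 0.999, 0.041, -0.0]
force: [-0.2, 0.1, 1.2]
width: 0.399
grip_force: 0.0
start 1 54 [-0.0026  0.0218]
start -1 56 [-0.0046  0.022 ]
now 1 54 [-0.0049  0.0222]
now -1 56 [-0.0052  0.0221]
348 [[49, 138], [49, 139], [50, 138], [50, 139], [52, 138], [53, 138], [53, 139], [55, 139], [57, 139], [64, 138], [66, 139], [67, 137], [67, 138], [68, 137], [70, 131], [70, 139], [71, 136], [72, 134], [73, 123], [73, 124]]
scene 665
0.9804714918136597 (10, 17) expect (10,17)
```

```bash
python3 -c "
from bench import bot
print(bot.close_job())"
```

```text
the job is handed in; nothing more can be done
None
```

I handed the job in at about 63 s: all three tins present were stood on the tray, the tray pushed home to its stop, and the left leaf, right leaf and bolt closed. The last camera check showed both leaves and the bolt where they began. The tins' final stance behind the doors could not be seen, and the hand-in returned no verdict.

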